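# Brake the decorating wheel and unload the cups by colour

### The arm

A 7-joint arm with a two-finger parallel gripper is mounted at the origin on the work surface. World frame = base frame: x ahead of the robot, y to its left, z up, the work surface at z = 0. Lengths are in m, angles in degrees, forces in N, time in s.
With the tool pointing down it reaches from about 0.425 to 0.95 m from the base axis. Payload 4.7 kg.
Tool frame: the origin (TCP) lies at the very end of the fingers, on their centre line; the grasp point (between the pads) lies manip.tcp_to_grasp behind it (manip.tcp_to_grasp is the distance from the TCP to the grasp point, in m); z points along the fingers, y is the line along which they close (so a half turn about z gives the same grasp; the last joint's range is limited). The gripper opens to 85 mm and grips with 20 to 120 N. Pads are 22 mm wide; open, the fingers measure 114 mm over their backs; the gripper's body (76 mm by 85 mm) begins 54 mm behind the grasp point. The pads swing forward as they close: fully open they stand 13 mm farther back than shut.
Start: joints at [70.308, 26.849, -2.785, 87.806, 1.381, 65.374, -4.715], TCP at [0.209, -0.642, 0.231] pointing down, gripper open.
Joint ranges: [-148.3, 148.3], [-19.14, 114.17], [-79.39, 73.82], [5.75, 140.21], [-59.74, 239.74], [12.07, 113.84], [-152.46, 152.46]. Speed limits (degrees/s): [147.25, 147.25, 180, 180, 180, 180, 180].

### API

Orientations are given as [roll, pitch, yaw] about the fixed x, y, z axes, in that order (R = Rz(yaw) Ry(pitch) Rx(roll)).
In Python, from bench import monitor, vision, job, nets, manip gives the robot as it stands.
- The arm moves only by the tool drive_tool, never from a script. Its argument "series" is a list of rows, each an object of numbers: "hand": the gripper command: -1 is fully open, 1 is shut, values between are in proportion; "x", "y", "z": the shift along the tool's x, y, z in units of 40 mm (1.0 is 40 mm); "wx", "wy", "wz": the turn, a rotation vector about the tool's x, y, z in degrees. In form: [{"hand": .., "x": .., "y": .., "z": .., "wx": .., "wy": .., "wz": ..}, ...]. A call has 1 to 5 rows; each row is the pose to reach, as a shift and turn from the pose commanded when the call began, along the tool's axes at that moment; what a row does not reach only later rows make up. A row lasts 1/10 s, in which the tool goes at most 50 mm and 8.59 degrees, less where a joint would pass 70% of its speed; a pose out of reach is approached as far as the arm can. A call with a gripper value outside its range is refused whole. The fingers move at their own pace and stop on an object; "squeeze" is the grip in N (left out, the last holds). Time passes only in rows, so rows that repeat a pose let the fingers close. It gives the time, the measured TCP pose, the force, the opening and the grip force at its end, in the units of the state.
- monitor.observe(): the state, without advancing time (a new reading comes with each control period).
- vision.capture(name): name is "scene" or "top" or "wrist"; returns (picture, depth): 384x512x3 uint8, red, green, blue; 384x512 float32, m along the optical axis (not along the pixel's ray), 0 where there is no reading.
- vision.calibration(name): a dict with "fx", "fy", "cx", "cy" (pixels), "cam_to_world" (4x4, takes a point from camera to world coordinates). Camera axes: x right, y down, z forward; pixel columns grow to the right and rows downward; lengths in m; the calibration is good to about 2 mm. A picture is of the moment at which its call begins: read the wrist's pose just before it. calibration takes no time and is no camera call; for the wrist camera it gives the pose at the moment of the call.
- job.finish_job(): hands the job in; it is judged then, once.
Trained networks look in the newest picture that a camera, given by its name, has taken for a name from the list of things; names that differ only in an ending like _2 or _b are one class to them, and where a whole thing is asked for, a point or a joint stands for the part that bears it (a point fixed in the world has none). Each returns a list of dicts, best first, with "score" (0 to 1); they miss things now and then, are a little off and sometimes report something else, mostly with a low value. They report only what shows in the picture. A call takes as long as a camera call.
- nets.masks_of(camera, thing): "mask" (384x512 bool, what is visible of it) and "xy" ([column, row] in pixels, amid what is visible of it).
- nets.pinpoint(camera, thing): "xy" ([column, row] in pixels: a listed point, or the origin of a listed thing).
The state is a dict: "time_s": time; "joint_positions": joint angles; "qvel": joint speeds; "effort": joint torques, N m; "tcp_pos": TCP position; "eef_rot": TCP orientation; "contact_force": force on the tool from outside, world axes, zero at the start; "torque": the same for the moment, N m; "gripper_width": finger opening in m; "grip_force": force on a finger pad.
Only numpy, scipy, OpenCV 4.12 (cv2) and the standard library are available. Lean on these libraries where they do the work, as an engineer would, in place of code of your own. Each camera call takes 0.05 s, during which the arm holds its last target. There are 200 camera calls.

### The job

Pull the wheel's brake lever up to its last notch and let go so that it holds; only then unload the wheel: set every blue cup gently in the blue tray and every red-brown cup in the red-brown tray, on the tray's floor and not on one another (no dropping from a height). Leave the white cup and everything else alone; once all the cups are in their trays and with the brake still holding, press the yellow button fully and keep it down until the lever has dropped right back.

Things in the scene. Friction and masses are not known exactly. Their poses are not given: they have to be found in the camera images.
- stand: Fixed stand of a decorating wheel. Origin on the table under the wheel's centre; z up. The wheel head is an aluminium disc, 310 mm across, top 75 mm above the table, which turns freely while the brake is off. The brake bracket (two grey upright cheeks, 44 mm over all along y, 110 mm tall) stands 220 mm from the wheel's axis on the stand's -y side.
- lever (a joint): Brake lever angle, rad: 0 = level, brake off (a spring returns it there); grows as the handle end rises; stop at 0.68. A one-way ratchet holds it at two notches, near 0.29 and 0.56 (the last); raised to the stop and let go, it settles back into the last notch. From 0.4 up a shoe grips the wheel. Raising takes under 12 N at the grip.
- lever_grip (a point): Point on the axis of the lever's red round handle (18 mm thick), 130 mm from the pivot; handle from 75 to 169 mm. x: along the handle to the pivot; y: the hinge axis, as the stand's y. The pivot is 90 mm above the table at x = +50, y = -220 mm of the stand; the handle points to the stand's -x and rises on an arc about it.
- button (a joint): Travel of the yellow release button, m: 0 = up, 0.010 = fully pressed (straight down, about 4 N, up to 8 N with the ratchet loaded). Kept fully pressed it frees the ratchet and the lever swings down by itself in about a second; let go early, the ratchet catches the next notch below. Springs back up.
- button_top (a point): Centre of the top face of the round yellow release button (24 mm across), which stands on the bracket 135 mm above the table, 50 mm from the lever's pivot towards the stand's +x.
- tray_blue: Blue open tray, fixed, 180 mm (its x) by 130 mm (its y) outside, 30 mm high, walls and floor 5 mm thick. Origin at the centre of its underside, z up.
- tray_brown: Red-brown open tray, fixed, same size and axes as the blue tray. The two trays stand on either side of the wheel; which is where varies.
- blue1: Small blue-glazed cup standing mouth down on the wheel, a cylinder 38 mm across and 40 mm tall (the top 4 mm is a foot 26 mm across), about 90 g. Origin at the centre of its lower face, z up. Absent in some starts (no pose).
- blue2: Small blue-glazed cup standing mouth down on the wheel, a cylinder 38 mm across and 40 mm tall (the top 4 mm is a foot 26 mm across), about 90 g. Origin at the centre of its lower face, z up. Absent in some starts (no pose).
- blue3: Small blue-glazed cup standing mouth down on the wheel, a cylinder 38 mm across and 40 mm tall (the top 4 mm is a foot 26 mm across), about 90 g. Origin at the centre of its lower face, z up. Absent in some starts (no pose).
- brown1: Small red-brown unglazed cup standing mouth down on the wheel, a cylinder 38 mm across and 40 mm tall (the top 4 mm is a foot 26 mm across), about 90 g. Origin at the centre of its lower face, z up. Absent in some starts (no pose).
- brown2: Small red-brown unglazed cup standing mouth down on the wheel, a cylinder 38 mm across and 40 mm tall (the top 4 mm is a foot 26 mm across), about 90 g. Origin at the centre of its lower face, z up. Absent in some starts (no pose).
- brown3: Small red-brown unglazed cup standing mouth down on the wheel, a cylinder 38 mm across and 40 mm tall (the top 4 mm is a foot 26 mm across), about 90 g. Origin at the centre of its lower face, z up. Absent in some starts (no pose).
- white: White-glazed cup, same size as the others, mouth down at the middle of the wheel; stays where it is.
- jar_green: Green glaze jar, 64 mm across, 85 mm tall, origin under its centre; bystander.
- jar_amber: Amber glaze jar, 60 mm across, 75 mm tall, origin under its centre; bystander.
- bowl: Brown bowl, 96 mm across, 45 mm tall, origin under its centre; bystander.
- brush: Brush lying on the table; bystander.
- rib: Wooden rib, 100 x 50 x 8 mm, lying on the table; bystander.

How it is judged:
By the outcome, as a careful person would: the job done as asked, in the order asked, and still so for the second after the job is handed in, with the robot touching nothing.
Of blue1, blue2, blue3, brown1, brown2, brown3 only 4 to 6 are there at a start; the rules pass over those that are not, and their reading is None.
At some moment in a run one of blue1, blue2, blue3, brown1, brown2, brown3 may be knocked a few centimetres aside while the robot is not near it.
It also fails if it takes over 210 s, if anything falls off the work surface, if the arm or the gripper's body presses on something with over 40 N, if the wrist force passes 120 N, or if a joint passes its speed limit or range.

## Working session

There is one attempt and no reset: what is moved stays moved. The work goes in short steps, Python scripts to look and compute and a tool call to move; the robot and the scene stay as the last step left them, time stands still between calls to the robot, and variables do not carry over. Pictures are saved under pics/ and viewed, at most 14 in all, crops included, and the job is handed in when it is done.

Besides the shell and the picture viewer there is one more tool, called after ">>>" by a JSON object that holds its "method" and its "body". drive_tool: Moves the arm, as the interface text tells. Its arguments: {"type":"object","properties":{"series":{"type":"array","items":{"type":"object","properties":{"hand":{"type":"number"},"x":{"type":"number"},"y":{"type":"number"},"z":{"type":"number"},"wx":{"type":"number"},"wy":{"type":"number"},"wz":{"type":"number"}}}},"squeeze":{"type":"number"}},"required":["series"]}

```bash
ls; mkdir -p pics
cat > h.py <<'E'
import numpy as np, cv2
from bench import monitor, vision, job, nets, manip
def cap(n):
    p,d=vision.capture(n); return p,d,vision.calibration(n)
def world(c,d,u,v):
    u=np.asarray(u,float);v=np.asarray(v,float);d=np.asarray(d,float)
    P=np.stack([(u-c['cx'])/c['fx']*d,(v-c['cy'])/c['fy']*d,d,np.ones_like(d)],-1)
    return (P@np.array(c['cam_to_world']).T)[...,:3]
def cloud(c,d):
    v,u=np.mgrid[:d.shape[0],:d.shape[1]]; return world(c,d,u,v)
def save(f,p): cv2.imwrite('pics/'+f,p[:,:,::-1])
E
python3 - <<'E'
from h import *
s=monitor.observe(); print({k:np.round(v,3).tolist() for k,v in s.items()}, manip.tcp_to_grasp)
for n in ('top','scene'):
    p,d,c=cap(n); save(n+'0.png',p); P=cloud(c,d)
    print(n,np.round(c['cam_to_world'],3).tolist(),c['fx'])
    for t in ['blue1','brown1','white','tray_blue','tray_brown','stand','lever','button','lever_grip','jar_green','jar_amber','bowl']:
        for m in nets.masks_of(n,t)[:5]:
            if m['score']<.3: continue
            k=m['mask']&(d>0); q=P[k]
            print(t,round(m['score'],2),np.round(m['xy']),k.sum(),np.round(np.median(q,0),3),np.round(q.min(0),3),np.round(q.max(0),3))
E
```

```text
pics
{'time_s': 0.0, 'joint_positions': [70.305, 26.898, -2.784, 87.874, 1.378, 65.373, -4.712], 'qvel': [0.036, -0.113, -0.02, -0.023, -0.071, -0.053, 0.062], 'effort': [0.0, -51.031, -0.047, -23.771, 0.011, 0.008, -0.0], 'tcp_pos': [0.209, -0.641, 0.23], 'eef_rot': [-179.888, 0.001, 18.043], 'contact_force': [-0.103, -0.559, -0.148], 'torque': [-0.024, -0.036, -0.01], 'grip_force': 0.0, 'gripper_width': 0.085} 0.0187
top [[0.029, -0.995, 0.093, 0.451], [-0.999, -0.031, -0.019, 0.015], [0.021, -0.093, -0.995, 1.158], [0.0, 0.0, 0.0, 1.0]] 441.7474110427654
blue1 0.67 [254. 177.] 195 [ 0.574 -0.012  0.113] [ 0.558 -0.031  0.074] [0.593 0.005 0.12 ]
blue1 0.55 [253. 238.] 191 [ 0.433 -0.009  0.113] [ 0.415 -0.028  0.079] [0.45  0.008 0.12 ]
blue1 0.51 [265. 208.] 204 [ 0.498 -0.044  0.113] [ 0.481 -0.062  0.076] [ 0.519 -0.026  0.12 ]
blue1 0.43 [330. 109.] 574 [ 0.768 -0.198  0.073] [ 0.747 -0.241 -0.005] [ 0.823 -0.172  0.082]
brown1 0.72 [215. 235.] 194 [0.443 0.073 0.113] [0.426 0.055 0.095] [0.459 0.091 0.12 ]
white 0.74 [231. 201.] 195 [0.514 0.031 0.113] [0.497 0.015 0.076] [0.
[... 2583 characters left out ...]
0.002] [ 0.563 -0.121  0.111]
button 0.47 [186. 221.] 78 [ 0.601 -0.19   0.136] [ 0.59  -0.2    0.128] [ 0.61  -0.179  0.139]
lever_grip 0.79 [185. 182.] 498 [ 0.472 -0.184  0.098] [ 0.329 -0.201 -0.003] [ 0.575 -0.118  0.116]
jar_green 0.56 [315. 290.] 901 [0.796 0.063 0.084] [ 0.758  0.037 -0.003] [0.817 0.117 0.092]
jar_amber 0.88 [198. 313.] 801 [ 0.788 -0.199  0.075] [ 0.741 -0.235 -0.001] [ 0.807 -0.171  0.081]
jar_amber 0.69 [389. 177.] 3260 [0.524 0.347 0.008] [ 0.406  0.272 -0.003] [0.618 0.425 0.037]
bowl 0.85 [399. 252.] 1288 [0.733 0.289 0.023] [ 0.676  0.231 -0.002] [0.789 0.343 0.053]
bowl 0.65 [196. 315.] 820 [ 0.788 -0.2    0.075] [ 0.751 -0.234 -0.003] [ 0.807 -0.171  0.081]
```

```bash
python3 -c "
import cv2
a=cv2.imread('pics/top0.png')[60:300,60:460];cv2.imwrite('pics/t0.png',cv2.resize(a,(800,480)))"
```

```text
(no output)
```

View pics/t0.png

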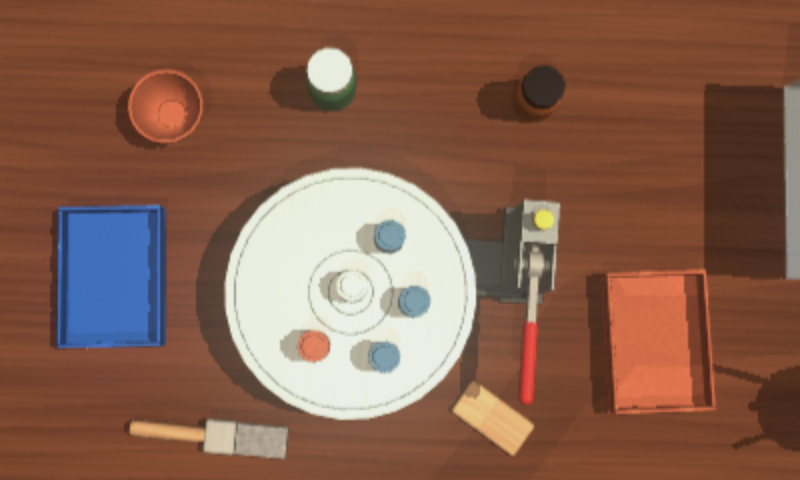

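The picture shows three blue cups, one red-brown cup and the white cup on the wheel. The lever is level, with its red handle around (528,360) and the button at (543,218). The blue tray is on the left and the red-brown tray on the right.

```bash
cat >> h.py <<'E'
def cups(cams=('top','scene'),zlo=.1,zhi=.13):
    """cup centres on the wheel by colour, from depth"""
    out=[]
    for n in cams:
        p,d,c=cap(n); P=cloud(c,d)
        hsv=cv2.cvtColor(p,cv2.COLOR_RGB2HSV).astype(int)
        k=(d>0)&(P[...,2]>zlo)&(P[...,2]<zhi)&(np.hypot(P[...,0]-.514,P[...,1]-.031)<.15)
        nn,l,st,ce=cv2.connectedComponentsWithStats(k.astype(np.uint8),connectivity=4)
        for i in range(1,nn):
            if st[i,4]<60: continue
            m=l==i; h=np.median(hsv[m],0)
            col='white' if h[1]<60 else ('blue' if 80<h[0]<140 else 'brown')
            (x,y),r=cv2.minEnclosingCircle(P[m][:,:2].astype(np.float32))
            q=P[m][:,:2]; b=np.median(q,0)
            print(n,col,'c',np.round((x,y),3),'r',round(r,4),'med',np.round(b,3),'z',round(float(np.median(P[m][:,2])),3))
def go(target,yaw,pitchtilt=0):
    """delta (tool axes, units) from present pose to target pointing down at yaw"""
    from scipy.spatial.transform import Rotation as Ro
    s=monitor.observe(); R=Ro.from_euler('xyz',s['eef_rot'],degrees=True)
    dx=R.inv().apply(np.array(target)-s['tcp_pos'])/.04
    T=Ro.from_euler('xyz',[180,0,yaw],degrees=True)
    print('d',np.round(dx,3),'rot',np.round((R.inv()*T).as_rotvec(degrees=True),2),'mm',round(40*np.linalg.norm(dx)))
E
python3 - <<'E'
from h import *
cups()
for n in('top','scene'):
    p,d,c=cap(n);P=cloud(c,d);hsv=cv2.cvtColor(p,cv2.COLOR_RGB2HSV)
    for t in('tray_blue','tray_brown'):
        m=[m for m in nets.masks_of(n,t)][0]['mask']; q=P[m&(d>0)]; q=q[q[:,2]>.024]
        print(n,t,cv2.minAreaRect(q[:,:2].astype(np.float32)))
    k=(d>0)&(P[...,2]>.085)&(P[...,2]<.115)&(P[...,1]<-.15)&(P[...,1]>-.25)&(P[...,0]<.5)&(P[...,0]>.37)
    q=P[k]; b=np.median(q,0); u,s,v=np.linalg.svd(q-q.mean(0)); print('handle',len(q),q.mean(0),v[0],q.min(0),q.max(0))
    k=(d>0)&(P[...,2]>.07)&(P[...,2]<.08)&(np.hypot(P[...,0]-.514,P[...,1]-.031)<.17)
    print('wheel',cv2.minEnclosingCircle(P[k][:,:2].astype(np.float32)))
go([.423,-.184,.16],-3.2)
E
```

```text
top blue c [ 0.577 -0.012] r 0.0192 med [ 0.576 -0.012] z 0.113
top white c [0.515 0.03 ] r 0.0187 med [0.515 0.031] z 0.113
top blue c [ 0.5   -0.045] r 0.0188 med [ 0.5   -0.044] z 0.113
top brown c [0.443 0.074] r 0.0189 med [0.443 0.073] z 0.113
top blue c [ 0.432 -0.01 ] r 0.0186 med [ 0.433 -0.011] z 0.113
scene brown c [0.444 0.075] r 0.0203 med [0.447 0.074] z 0.113
scene white c [ 0.433 -0.009] r 0.021 med [ 0.438 -0.01 ] z 0.114
scene white c [0.516 0.031] r 0.0193 med [0.521 0.03 ] z 0.113
scene white c [ 0.501 -0.044] r 0.0203 med [ 0.505 -0.044] z 0.113
scene white c [ 0.578 -0.011] r 0.0194 med [ 0.582 -0.013] z 0.113
top tray_blue ((0.5233153104782104, 0.3406817615032196), (0.17962481081485748, 0.13143135607242584), 2.656052350997925)
top tray_brown ((0.4617355465888977, -0.36497384309768677), (0.18014471232891083, 0.13119563460350037), 3.4755284786224365)
handle 350 [ 0.43734656 -0.1830064   0.09732686] [-0.99860221  0.05280165  0.00236717] [ 0.38060994 -0.19424334  0.08693052] [ 0.49819921 -0.17324014  0.10380213]
wheel ((0.5097402334213257, 0.03224702551960945), 0.15494200587272644)
scene tray_blue ((0.5240268111228943, 0.3412921130657196), (0.1824699193239212, 0.13278834521770477), 2.7943673133850098)
scene tray_brown ((0.46125292778015137, -0.3635524809360504), (0.18435531854629517, 0.13033756613731384), 3.591444492340088)
handle 265 [ 0.44097901 -0.18242386  0.09793487] [ 0.99867743 -0.05140322  0.00104519] [ 0.3829738  -0.19327807  0.08653162] [ 0.49910821 -0.17195733  0.10599691]
wheel ((0.509390115737915, 0.03440099209547043), 0.15674658119678497)
d [ 8.63  -9.227  1.783] rot [ 0.   -0.   21.24] mm 510
```

>>> {"method": "drive_tool", "body": {"series": [{"hand": -0.1, "x": 0.8, "y": -0.9, "z": 0.1}, {"hand": -0.1, "x": 1.6, "y": -1.8, "z": 0.3}, {"hand": -0.1, "x": 2.5, "y": -2.7, "z": 0.5}, {"hand": -0.1, "x": 3.3, "y": -3.6, "z": 0.7}, {"hand": -0.1, "x": 4.2, "y": -4.5, "z": 0.8}]}}

```text
$.series[0]: bad value
```

>>> {"method": "drive_tool", "body": {"series": [{"hand": -0.1, "x": 0.8, "y": -0.9, "z": 0.1}, {"hand": -0.1, "x": 1.6, "y": -1.8, "z": 0.3}, {"hand": -0.1, "x": 2.5, "y": -2.7, "z": 0.5}, {"hand": -0.1, "x": 3.3, "y": -3.6, "z": 0.7}, {"hand": -0.1, "x": 4.1, "y": -4.4, "z": 0.8}]}}

```text
$.series[0]: bad value
```

Run:
```python
from h import *
go([.42,-.182,.14],-3.0); print(monitor.observe()['joint_positions'])
```

```text
d [ 8.574 -9.298  2.283] rot [ 0.   -0.   21.04] mm 514
[70.30501527 26.84876051 -2.78242799 87.80717037  1.38104668 65.37263133
 -4.71346033]
```

>>> {"method": "drive_tool", "body": {"series": [{"hand": -0.1, "x": 0.8, "y": -0.9, "z": 0.1, "wx": 0, "wy": 0, "wz": 0}, {"hand": -0.1, "x": 1.6, "y": -1.8, "z": 0.3, "wx": 0, "wy": 0, "wz": 0}, {"hand": -0.1, "x": 2.5, "y": -2.7, "z": 0.5, "wx": 0, "wy": 0, "wz": 0}, {"hand": -0.1, "x": 3.3, "y": -3.6, "z": 0.7, "wx": 0, "wy": 0, "wz": 0}, {"hand": -0.1, "x": 4.2, "y": -4.5, "z": 0.8, "wx": 0, "wy": 0, "wz": 0}], "squeeze": 40}}

```text
time_s: 2.2
tcp_pos: [0.3125, -0.4179, 0.199]
eef_rot: [-180.0, 0.0, 18.0]
contact_force: [0.8, 0.6, 0.2]
gripper_width: 0.0471
grip_force: 0.0
```

>>> {"method": "drive_tool", "body": {"series": [{"hand": -0.1, "x": 0.8, "y": -0.9, "z": 0.1, "wx": 0, "wy": 0, "wz": 0}, {"hand": -0.1, "x": 1.6, "y": -1.8, "z": 0.3, "wx": 0, "wy": 0, "wz": 0}, {"hand": -0.1, "x": 2.5, "y": -2.7, "z": 0.5, "wx": 0, "wy": 0, "wz": 0}, {"hand": -0.1, "x": 3.3, "y": -3.6, "z": 0.7, "wx": 0, "wy": 0, "wz": 0}, {"hand": -0.1, "x": 4.1, "y": -4.4, "z": 0.8, "wx": 0, "wy": 0, "wz": 0}], "squeeze": 40}}

```text
time_s: 2.7
tcp_pos: [0.4141, -0.1995, 0.1672]
eef_rot: [180.0, 0.0, 18.1]
contact_force: [1.0, -0.4, 0.5]
gripper_width: 0.0471
grip_force: 0.0
```

Run:
```python
from h import *
go([.42,-.182,.14],-3.0); print(monitor.observe()['joint_positions'])
```

```text
d [ 0.277 -0.371  0.681] rot [ 0.    0.   21.06] mm 33
[ 35.26563496  12.08545473 -16.81256004 119.37624909   4.59830078
  49.1355785  -56.14273603]
```

>>> {"method": "drive_tool", "body": {"series": [{"hand": -0.1, "x": 0.1, "y": -0.12, "z": 0.3, "wx": 0, "wy": 0, "wz": 7}, {"hand": -0.1, "x": 0.2, "y": -0.25, "z": 0.5, "wx": 0, "wy": 0, "wz": 14}, {"hand": -0.1, "x": 0.28, "y": -0.37, "z": 0.68, "wx": 0, "wy": 0, "wz": 21}, {"hand": -0.1, "x": 0.28, "y": -0.37, "z": 0.68, "wx": 0, "wy": 0, "wz": 21}], "squeeze": 40}}

```text
time_s: 3.1
tcp_pos: [0.4197, -0.1832, 0.1396]
eef_rot: [-180.0, 0.1, -2.8]
contact_force: [0.3, -0.7, 0.4]
gripper_width: 0.0467
grip_force: 0.0
```

>>> {"method": "drive_tool", "body": {"series": [{"hand": -0.1, "x": 0, "y": 0, "z": 0.6, "wx": 0, "wy": 0, "wz": 0}, {"hand": -0.1, "x": 0, "y": 0, "z": 1.2, "wx": 0, "wy": 0, "wz": 0}, {"hand": -0.1, "x": 0, "y": 0, "z": 1.7, "wx": 0, "wy": 0, "wz": 0}, {"hand": -0.1, "x": 0, "y": 0, "z": 1.7, "wx": 0, "wy": 0, "wz": 0}], "squeeze": 40}}

```text
time_s: 3.5
tcp_pos: [0.4183, -0.1842, 0.0707]
eef_rot: [-179.9, 0.2, -2.9]
contact_force: [-0.4, -0.2, -0.4]
gripper_width: 0.0468
grip_force: 0.0
```

>>> {"method": "drive_tool", "body": {"series": [{"hand": 1, "x": 0, "y": 0, "z": 0, "wx": 0, "wy": 0, "wz": 0}, {"hand": 1, "x": 0, "y": 0, "z": 0, "wx": 0, "wy": 0, "wz": 0}, {"hand": 1, "x": 0, "y": 0, "z": 0, "wx": 0, "wy": 0, "wz": 0}, {"hand": 1, "x": 0, "y": 0, "z": 0, "wx": 0, "wy": 0, "wz": 0}, {"hand": 1, "x": 0, "y": 0, "z": 0, "wx": 0, "wy": 0, "wz": 0}], "squeeze": 40}}

```text
time_s: 4.0
tcp_pos: [0.4209, -0.1823, 0.0735]
eef_rot: [-179.9, -0.1, -2.9]
contact_force: [0.3, 4.6, 0.9]
gripper_width: 0.0165
grip_force: 38.9
```

>>> {"method": "drive_tool", "body": {"series": [{"hand": 1, "x": 0.03, "y": 0, "z": -0.45, "wx": 0, "wy": 0, "wz": 0}, {"hand": 1, "x": 0.13, "y": 0, "z": -0.9, "wx": 0, "wy": 0, "wz": 0}, {"hand": 1, "x": 0.28, "y": 0, "z": -1.33, "wx": 0, "wy": 0, "wz": 0}, {"hand": 1, "x": 0.49, "y": 0, "z": -1.72, "wx": 0, "wy": 0, "wz": 0}, {"hand": 1, "x": 0.58, "y": 0, "z": -1.85, "wx": 0, "wy": 0, "wz": 0}], "squeeze": 40}}

```text
time_s: 4.5
tcp_pos: [0.4426, -0.1834, 0.1469]
eef_rot: [-179.9, 0.1, -2.9]
contact_force: [1.7, 4.3, -11.5]
gripper_width: 0.0164
grip_force: 39.2
```

>>> {"method": "drive_tool", "body": {"series": [{"hand": 1, "x": 0.05, "y": 0, "z": -0.07, "wx": 0, "wy": 0, "wz": 0}, {"hand": 1, "x": 0.12, "y": 0, "z": -0.17, "wx": 0, "wy": 0, "wz": 0}, {"hand": 1, "x": 0.12, "y": 0, "z": -0.17, "wx": 0, "wy": 0, "wz": 0}], "squeeze": 40}}

```text
time_s: 4.8
tcp_pos: [0.4462, -0.1836, 0.1519]
eef_rot: [-179.8, 0.2, -2.9]
contact_force: [-0.7, 4.5, -11.7]
gripper_width: 0.0166
grip_force: 39.4
```

```bash
cat >> h.py <<'E'
def lever(n='top'):
    """lever angle: fit red handle points relative to pivot (.55,-.189,.09)"""
    p,d,c=cap(n);P=cloud(c,d);h=cv2.cvtColor(p,cv2.COLOR_RGB2HSV).astype(int)
    k=(d>0)&((h[...,0]<8)|(h[...,0]>172))&(h[...,1]>170)&(P[...,0]<.52)&(P[...,0]>.36)&(P[...,1]<-.15)&(P[...,1]>-.23)&(P[...,2]>.085)
    q=P[k]; f=np.polyfit(q[:,0],q[:,2],1)
    print(n,'lever angle by slope',np.round(np.arctan(-f[0]),3),'n',len(q),'zmax',q[:,2].max())
E
python3 - <<'E'
from h import *
p,d,c=cap('scene');save('s1.png',p[120:270,100:300].repeat(3,0).repeat(3,1))
lever();lever('scene')
E
```

```text
top lever angle by slope 0.53 n 50 zmax 0.1892912698040905
scene lever angle by slope 0.612 n 248 zmax 0.234880671230296
```

View pics/s1.png

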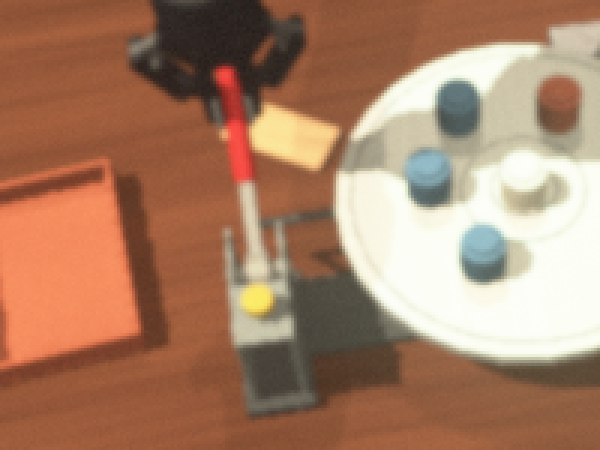

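The picture shows the red handle raised (from (225,75) down to (245,180)) and held in the fingers. I'll raise it slightly more, to confirm the stop.

>>> {"method": "drive_tool", "body": {"series": [{"hand": 1, "x": 0.03, "y": 0, "z": -0.05, "wx": 0, "wy": 0, "wz": 0}, {"hand": 1, "x": 0.06, "y": 0, "z": -0.1, "wx": 0, "wy": 0, "wz": 0}, {"hand": 1, "x": 0.06, "y": 0, "z": -0.1, "wx": 0, "wy": 0, "wz": 0}], "squeeze": 40}}

```text
time_s: 5.25
tcp_pos: [0.4488, -0.1837, 0.1554]
eef_rot: [-179.8, 0.2, -2.9]
contact_force: [2.0, 4.7, -13.5]
gripper_width: 0.0163
grip_force: 39.5
```

>>> {"method": "drive_tool", "body": {"series": [{"hand": -0.1, "x": 0, "y": 0, "z": 0, "wx": 0, "wy": 0, "wz": 0}, {"hand": -0.1, "x": 0, "y": 0, "z": 0, "wx": 0, "wy": 0, "wz": 0}, {"hand": -0.1, "x": 0, "y": 0, "z": 0, "wx": 0, "wy": 0, "wz": 0}, {"hand": -0.1, "x": 0, "y": 0, "z": -0.5, "wx": 0, "wy": 0, "wz": 0}, {"hand": -0.1, "x": 0, "y": 0, "z": -1.2, "wx": 0, "wy": 0, "wz": 0}]}}

```text
time_s: 5.75
tcp_pos: [0.4496, -0.1862, 0.2052]
eef_rot: [-180.0, 0.1, -3.0]
contact_force: [-0.4, 0.2, -0.3]
gripper_width: 0.0467
grip_force: 0.0
```

>>> {"method": "drive_tool", "body": {"series": [{"hand": -0.1, "x": 0, "y": 0, "z": -1, "wx": 0, "wy": 0, "wz": 0}, {"hand": -0.1, "x": 0, "y": -1, "z": -1.6, "wx": 0, "wy": 0, "wz": 0}, {"hand": -0.1, "x": 0, "y": -2.1, "z": -1.8, "wx": 0, "wy": 0, "wz": 0}]}}

```text
time_s: 6.05
tcp_pos: [0.4566, -0.1031, 0.2811]
eef_rot: [179.9, -0.5, -3.3]
contact_force: [1.4, 1.2, 0.1]
gripper_width: 0.047
grip_force: 0.0
```

Run:
```python
from h import *
lever();lever('scene');cups(('top',))
go([.5,-.045,.19],0); print(monitor.observe()['tcp_pos'])
```

```text
Traceback (most recent call last):
  File "h.py", line 38, in lever
    q=P[k]; f=np.polyfit(q[:,0],q[:,2],1)
              ~~~~~~~~~~^^^^^^^^^^^^^^^^^
TypeError: expected non-empty vector for x
```

Run:
```python
from h import *
lever('scene');cups(('scene','wrist'))
go([.577,-.012,.19],0)
```

```text
scene lever angle by slope 0.507 n 285 zmax 0.18113869475726574
scene brown c [0.447 0.08 ] r 0.0196 med [0.452 0.078] z 0.113
scene white c [ 0.43  -0.003] r 0.0197 med [ 0.436 -0.004] z 0.113
scene white c [ 0.495 -0.042] r 0.0196 med [ 0.5   -0.043] z 0.113
scene white c [0.516 0.031] r 0.0197 med [0.52 0.03] z 0.113
scene white c [ 0.574 -0.017] r 0.0194 med [ 0.579 -0.017] z 0.113
wrist blue c [ 0.574 -0.018] r 0.0191 med [ 0.573 -0.02 ] z 0.112
wrist white c [0.516 0.03 ] r 0.0193 med [0.517 0.026] z 0.112
wrist blue c [ 0.494 -0.044] r 0.0191 med [ 0.496 -0.045] z 0.112
wrist brown c [0.447 0.078] r 0.0193 med [0.449 0.074] z 0.112
wrist blue c [ 0.431 -0.005] r 0.0189 med [ 0.433 -0.007] z 0.112
d [ 2.928 -2.392  2.208] rot [ 0.08 -0.14 -2.84] mm 175
```

>>> {"method": "drive_tool", "body": {"series": [{"hand": -0.4, "x": 0.7, "y": -0.56, "z": 0.5, "wx": 0, "wy": 0, "wz": -1}, {"hand": -0.4, "x": 1.4, "y": -1.12, "z": 1.1, "wx": 0, "wy": 0, "wz": -2}, {"hand": -0.4, "x": 2.1, "y": -1.68, "z": 1.6, "wx": 0, "wy": 0, "wz": -2.9}, {"hand": -0.4, "x": 2.85, "y": -2.24, "z": 2.2, "wx": 0, "wy": 0, "wz": -2.9}, {"hand": -0.4, "x": 2.85, "y": -2.24, "z": 2.2, "wx": 0, "wy": 0, "wz": -2.9}]}}

```text
time_s: 6.75
tcp_pos: [0.5741, -0.0165, 0.1847]
eef_rot: [-179.9, 0.3, 0.1]
contact_force: [-0.2, -0.7, -0.3]
gripper_width: 0.0599
grip_force: 0.0
```

Run:
```python
from h import *
cups(('wrist',)); s=monitor.observe(); print(s['tcp_pos'],s['eef_rot'])
go([.574,-.018,.0815],0)
```

```text
wrist blue c [ 0.574 -0.018] r 0.0191 med [ 0.577 -0.018] z 0.114
wrist white c [0.516 0.029] r 0.0192 med [0.521 0.022] z 0.114
wrist blue c [ 0.495 -0.044] r 0.0195 med [ 0.5   -0.043] z 0.114
wrist blue c [ 0.438 -0.006] r 0.0167 med [ 0.447 -0.007] z 0.106
[ 0.57312733 -0.01845204  0.18631556] [-1.79969399e+02  2.60231508e-01 -1.83264644e-02]
d [ 0.034 -0.01   2.62 ] rot [-0.03  0.26 -0.02] mm 105
```

>>> {"method": "drive_tool", "body": {"series": [{"hand": -0.4, "x": 0.02, "y": 0, "z": 0.9, "wx": 0, "wy": 0, "wz": 0}, {"hand": -0.4, "x": 0.02, "y": 0, "z": 1.8, "wx": 0, "wy": 0, "wz": 0}, {"hand": -0.4, "x": 0.02, "y": 0, "z": 2.4, "wx": 0, "wy": 0, "wz": 0}, {"hand": -0.4, "x": 0.02, "y": 0, "z": 2.6, "wx": 0, "wy": 0, "wz": 0}, {"hand": -0.4, "x": 0.02, "y": 0, "z": 2.6, "wx": 0, "wy": 0, "wz": 0}], "squeeze": 30}}

```text
time_s: 7.3
tcp_pos: [0.5733, -0.0201, 0.0849]
eef_rot: [179.9, 0.1, -0.2]
contact_force: [0.2, 0.3, -0.6]
gripper_width: 0.0598
grip_force: 0.0
```

>>> {"method": "drive_tool", "body": {"series": [{"hand": 1, "x": 0, "y": 0, "z": 0, "wx": 0, "wy": 0, "wz": 0}, {"hand": 1, "x": 0, "y": 0, "z": 0, "wx": 0, "wy": 0, "wz": 0}, {"hand": 1, "x": 0, "y": 0, "z": 0, "wx": 0, "wy": 0, "wz": 0}, {"hand": 1, "x": 0, "y": 0, "z": 0, "wx": 0, "wy": 0, "wz": 0}]}}

```text
time_s: 7.7
tcp_pos: [0.5753, -0.0187, 0.0871]
eef_rot: [180.0, -0.2, -0.1]
contact_force: [-0.8, -0.8, 7.5]
gripper_width: 0.0371
grip_force: 30.6
```

>>> {"method": "drive_tool", "body": {"series": [{"hand": 1, "x": 0, "y": 0, "z": -0.3, "wx": 0, "wy": 0, "wz": 0}, {"hand": 1, "x": 0, "y": 0, "z": -1, "wx": 0, "wy": 0, "wz": 0}, {"hand": 1, "x": 0, "y": 0, "z": -2, "wx": 0, "wy": 0, "wz": 0}, {"hand": 1, "x": 0, "y": 0, "z": -2.6, "wx": 0, "wy": 0, "wz": 0}]}}

```text
time_s: 8.1
tcp_pos: [0.5749, -0.0179, 0.1926]
eef_rot: [-180.0, -0.2, -0.0]
contact_force: [0.5, 0.2, -0.0]
gripper_width: 0.0369
grip_force: 30.2
```

Run:
```python
from h import *
s=monitor.observe(); print(s['tcp_pos'],s['gripper_width'])
a=np.deg2rad(2.7);u=np.array([np.cos(a),np.sin(a)])
print([np.round(np.array([.5235,.341])+k*u,4) for k in(-.055,0,.055)])
t=np.array([.5235,.341])+.055*u
go([*t,.14],2.7)
```

```text
[ 0.57485479 -0.01791609  0.19255583] 0.03685768778546268
[array([0.4686, 0.3384]), array([0.5235, 0.341 ]), array([0.5784, 0.3436])]
d [ 0.078 -9.038  1.316] rot [-0.   -0.22 -2.74] mm 365
```

>>> {"method": "drive_tool", "body": {"series": [{"hand": 1, "x": 0, "y": -0.7, "z": 0, "wx": 0, "wy": 0, "wz": 0}, {"hand": 1, "x": 0, "y": -1.7, "z": 0, "wx": 0, "wy": 0, "wz": 0}, {"hand": 1, "x": 0, "y": -2.7, "z": 0, "wx": 0, "wy": 0, "wz": 0}, {"hand": 1, "x": 0, "y": -3.7, "z": 0, "wx": 0, "wy": 0, "wz": 0}, {"hand": 1, "x": 0, "y": -4.7, "z": 0, "wx": 0, "wy": 0, "wz": 0}]}}

```text
time_s: 8.6
tcp_pos: [0.5738, 0.1712, 0.19]
eef_rot: [-180.0, -0.0, -0.1]
contact_force: [-0.3, -0.4, -0.2]
gripper_width: 0.0371
grip_force: 30.2
```

>>> {"method": "drive_tool", "body": {"series": [{"hand": 1, "x": 0, "y": -1, "z": 0, "wx": 0, "wy": 0, "wz": 0}, {"hand": 1, "x": 0, "y": -2, "z": 0, "wx": 0, "wy": 0, "wz": 0}, {"hand": 1, "x": 0, "y": -3, "z": 0.4, "wx": 0, "wy": 0, "wz": 0}, {"hand": 1, "x": 0.08, "y": -4, "z": 0.9, "wx": 0, "wy": 0, "wz": -2.7}, {"hand": 1, "x": 0.08, "y": -4.34, "z": 1.3, "wx": 0, "wy": 0, "wz": -2.7}]}}

```text
time_s: 9.1
tcp_pos: [0.5756, 0.3489, 0.137]
eef_rot: [-179.8, 0.0, 3.0]
contact_force: [-0.6, -0.1, -0.8]
gripper_width: 0.0372
grip_force: 30.3
```

Run:
```python
from h import *
p,d,c=cap('scene');P=cloud(c,d);s=monitor.observe();t=s['tcp_pos']
k=(d>0)&(np.abs(P[...,0]-t[0])<.04)&(np.abs(P[...,1]-t[1])<.025)&(P[...,2]>.05)&(P[...,2]<.18)
h=cv2.cvtColor(p,cv2.COLOR_RGB2HSV).astype(int); k&=(h[...,0]>80)&(h[...,0]<140)&(h[...,1]>60)
print(t,k.sum(),np.percentile(P[k][:,2],[0,3,10,50,90,97,100]).round(4))
go([.5784,.3436,.018],2.7)
```

```text
[0.57405452 0.34834595 0.13374638] 171 [0.1262 0.1304 0.133  0.1607 0.1672 0.1685 0.1699]
d [0.116 0.129 2.893] rot [-0.1   0.27  0.31] mm 116
```

>>> {"method": "drive_tool", "body": {"series": [{"hand": 1, "x": 0.1, "y": 0.1, "z": 1, "wx": 0, "wy": 0, "wz": 0}, {"hand": 1, "x": 0.1, "y": 0.1, "z": 2, "wx": 0, "wy": 0, "wz": 0}, {"hand": 1, "x": 0.1, "y": 0.1, "z": 2.6, "wx": 0, "wy": 0, "wz": 0}, {"hand": 1, "x": 0.1, "y": 0.1, "z": 2.8, "wx": 0, "wy": 0, "wz": 0}, {"hand": 1, "x": 0.1, "y": 0.1, "z": 2.8, "wx": 0, "wy": 0, "wz": 0}]}}

```text
time_s: 9.65
tcp_pos: [0.5816, 0.3382, 0.0245]
eef_rot: [179.9, 0.1, 2.6]
contact_force: [-0.1, 0.5, -0.7]
gripper_width: 0.0369
grip_force: 30.3
```

>>> {"method": "drive_tool", "body": {"series": [{"hand": 1, "x": 0, "y": 0, "z": 0.05, "wx": 0, "wy": 0, "wz": 0}, {"hand": 1, "x": 0, "y": 0, "z": 0.05, "wx": 0, "wy": 0, "wz": 0}]}}

```text
time_s: 9.85
tcp_pos: [0.5827, 0.3399, 0.0249]
eef_rot: [-179.9, -0.1, 2.6]
contact_force: [0.4, 0.0, -0.7]
gripper_width: 0.037
grip_force: 30.3
```

>>> {"method": "drive_tool", "body": {"series": [{"hand": 1, "x": 0, "y": 0, "z": 0.1, "wx": 0, "wy": 0, "wz": 0}, {"hand": 1, "x": 0, "y": 0, "z": 0.1, "wx": 0, "wy": 0, "wz": 0}]}}

```text
time_s: 10.05
tcp_pos: [0.5818, 0.3393, 0.0194]
eef_rot: [180.0, -0.0, 2.6]
contact_force: [0.8, -1.0, 0.4]
gripper_width: 0.037
grip_force: 30.3
```

>>> {"method": "drive_tool", "body": {"series": [{"hand": 1, "x": 0, "y": 0, "z": 0.06, "wx": 0, "wy": 0, "wz": 0}, {"hand": 1, "x": 0, "y": 0, "z": 0.06, "wx": 0, "wy": 0, "wz": 0}]}}

```text
time_s: 10.25
tcp_pos: [0.582, 0.3396, 0.0171]
eef_rot: [-180.0, -0.0, 2.6]
contact_force: [-1.4, -1.3, 2.2]
gripper_width: 0.037
grip_force: 30.5
```

>>> {"method": "drive_tool", "body": {"series": [{"hand": -0.25, "x": 0, "y": 0, "z": 0, "wx": 0, "wy": 0, "wz": 0}, {"hand": -0.25, "x": 0, "y": 0, "z": 0, "wx": 0, "wy": 0, "wz": 0}, {"hand": -0.25, "x": 0, "y": 0, "z": 0, "wx": 0, "wy": 0, "wz": 0}, {"hand": -0.25, "x": 0, "y": 0, "z": -0.3, "wx": 0, "wy": 0, "wz": 0}, {"hand": -0.25, "x": 0, "y": 0, "z": -1.2, "wx": 0, "wy": 0, "wz": 0}]}}

```text
time_s: 10.75
tcp_pos: [0.5795, 0.3377, 0.0621]
eef_rot: [179.8, 0.4, 2.7]
contact_force: [0.0, -0.5, -0.8]
gripper_width: 0.0535
grip_force: 0.0
```

>>> {"method": "drive_tool", "body": {"series": [{"hand": -0.4, "x": 0, "y": 0.5, "z": -1, "wx": 0, "wy": 0, "wz": 0}, {"hand": -0.4, "x": 0, "y": 1.2, "z": -2, "wx": 0, "wy": 0, "wz": 0}, {"hand": -0.4, "x": 0, "y": 2, "z": -2.8, "wx": 0, "wy": 0, "wz": 0}, {"hand": -0.4, "x": 0, "y": 3, "z": -3.1, "wx": 0, "wy": 0, "wz": 0}, {"hand": -0.4, "x": 0, "y": 4, "z": -3.1, "wx": 0, "wy": 0, "wz": 0}]}}

```text
time_s: 11.25
tcp_pos: [0.5904, 0.1794, 0.1927]
eef_rot: [-179.9, -0.4, 2.7]
contact_force: [0.1, -0.3, -0.5]
gripper_width: 0.0598
grip_force: 0.0
```

Run:
```python
from h import *
cups(('scene','wrist')); lever('scene')
go([.495,-.044,.18],0); s=monitor.observe();print(s['tcp_pos'])
```

```text
scene brown c [0.447 0.078] r 0.0201 med [0.451 0.078] z 0.113
scene white c [ 0.43  -0.005] r 0.0198 med [ 0.435 -0.004] z 0.114
scene white c [ 0.469 -0.055] r 0.0197 med [ 0.474 -0.056] z 0.113
scene white c [0.517 0.032] r 0.0204 med [0.52 0.03] z 0.113
wrist white c [0.517 0.036] r 0.019 med [0.527 0.042] z 0.111
wrist blue c [ 0.471 -0.052] r 0.0196 med [ 0.48  -0.049] z 0.111
scene lever angle by slope 0.524 n 285 zmax 0.18268155465882574
d [-2.591  5.387  0.249] rot [ 0.11 -0.09  2.27] mm 239
[0.58999935 0.17543807 0.18970595]
```

The scene check shows that one blue cup was knocked to about (0.470,-0.054). I'll pick it up there, with a yaw of -20.

>>> {"method": "drive_tool", "body": {"series": [{"hand": -0.4, "x": -0.55, "y": 0.95, "z": 0, "wx": 0, "wy": 0, "wz": 4}, {"hand": -0.4, "x": -1.1, "y": 1.9, "z": 0, "wx": 0, "wy": 0, "wz": 8}, {"hand": -0.4, "x": -1.65, "y": 2.8, "z": 0, "wx": 0, "wy": 0, "wz": 12}, {"hand": -0.4, "x": -2.2, "y": 3.8, "z": 0.1, "wx": 0, "wy": 0, "wz": 17}, {"hand": -0.4, "x": -2.7, "y": 4.7, "z": 0.2, "wx": 0, "wy": 0, "wz": 22}]}}

```text
time_s: 11.9
tcp_pos: [0.489, -0.0134, 0.1811]
eef_rot: [-180.0, -0.1, -19.5]
contact_force: [0.8, -0.4, -0.4]
gripper_width: 0.0599
grip_force: 0.0
```

Run:
```python
from h import *
cups(('scene','wrist',))
go([.470,-.054,.18],-20)
```

```text
scene brown c [0.446 0.08 ] r 0.0203 med [0.452 0.078] z 0.113
scene white c [ 0.43  -0.003] r 0.0202 med [ 0.435 -0.004] z 0.113
scene white c [ 0.468 -0.053] r 0.0212 med [ 0.475 -0.056] z 0.113
scene white c [0.515 0.033] r 0.0204 med [0.521 0.03 ] z 0.113
wrist white c [0.519 0.035] r 0.0192 med [0.52  0.033] z 0.113
wrist blue c [ 0.473 -0.051] r 0.019 med [ 0.476 -0.051] z 0.113
wrist blue c [0.433 0.   ] r 0.0194 med [ 0.438 -0.001] z 0.113
wrist brown c [0.464 0.088] r 0.0108 med [0.466 0.085] z 0.112
d [-0.092  0.999  0.01 ] rot [0.21 0.1  0.19] mm 40
```

>>> {"method": "drive_tool", "body": {"series": [{"hand": -0.4, "x": -0.08, "y": 0.5, "z": 0, "wx": 0, "wy": 0, "wz": 0}, {"hand": -0.4, "x": -0.08, "y": 1.02, "z": 0, "wx": 0, "wy": 0, "wz": 0}, {"hand": -0.4, "x": -0.08, "y": 1.02, "z": 0.3, "wx": 0, "wy": 0, "wz": 0}, {"hand": -0.4, "x": -0.08, "y": 1.02, "z": 0.8, "wx": 0, "wy": 0, "wz": 0}]}}

```text
time_s: 12.4
tcp_pos: [0.475, -0.0492, 0.1493]
eef_rot: [-179.9, -0.2, -19.3]
contact_force: [1.1, 0.0, 0.5]
gripper_width: 0.0603
grip_force: 0.0
```

Run:
```python
from h import *
cups(('wrist',))
go([.470,-.055,.086],-20)
```

```text
wrist white c [0.514 0.032] r 0.0191 med [0.515 0.029] z 0.109
wrist blue c [ 0.467 -0.054] r 0.0193 med [ 0.47  -0.054] z 0.109
wrist blue c [ 0.428 -0.002] r 0.0194 med [ 0.432 -0.005] z 0.109
wrist brown c [0.457 0.073] r 0.0119 med [0.456 0.067] z 0.102
d [0.006 0.166 1.491] rot [-0.01  0.21  0.76] mm 60
```

>>> {"method": "drive_tool", "body": {"series": [{"hand": -0.4, "x": 0, "y": 0.13, "z": 0.4, "wx": 0, "wy": 0, "wz": 0}, {"hand": -0.4, "x": 0, "y": 0.13, "z": 0.9, "wx": 0, "wy": 0, "wz": 0}, {"hand": -0.4, "x": 0, "y": 0.13, "z": 1.3, "wx": 0, "wy": 0, "wz": 0}, {"hand": -0.4, "x": 0, "y": 0.13, "z": 1.45, "wx": 0, "wy": 0, "wz": 0}, {"hand": -0.4, "x": 0, "y": 0.13, "z": 1.45, "wx": 0, "wy": 0, "wz": 0}]}}

```text
time_s: 12.95
tcp_pos: [0.4714, -0.0541, 0.09]
eef_rot: [-180.0, 0.1, -19.2]
contact_force: [0.6, -0.1, 0.3]
gripper_width: 0.0596
grip_force: 0.0
```

>>> {"method": "drive_tool", "body": {"series": [{"hand": 1, "x": 0, "y": 0, "z": 0, "wx": 0, "wy": 0, "wz": 0}, {"hand": 1, "x": 0, "y": 0, "z": 0, "wx": 0, "wy": 0, "wz": 0}, {"hand": 1, "x": 0, "y": 0, "z": 0, "wx": 0, "wy": 0, "wz": 0}, {"hand": 1, "x": 0, "y": 0, "z": 0, "wx": 0, "wy": 0, "wz": 0}]}}

```text
time_s: 13.35
tcp_pos: [0.4725, -0.0552, 0.0916]
eef_rot: [-179.9, -0.1, -19.4]
contact_force: [-0.2, 1.1, 4.8]
gripper_width: 0.0366
grip_force: 30.3
```

>>> {"method": "drive_tool", "body": {"series": [{"hand": 1, "x": 0, "y": 0, "z": -0.3, "wx": 0, "wy": 0, "wz": 0}, {"hand": 1, "x": 0, "y": 0, "z": -1, "wx": 0, "wy": 0, "wz": 0}, {"hand": 1, "x": 0, "y": 0, "z": -2, "wx": 0, "wy": 0, "wz": 0}, {"hand": 1, "x": 0, "y": 0, "z": -2.7, "wx": 0, "wy": 0, "wz": 0}]}}

```text
time_s: 13.75
tcp_pos: [0.4718, -0.0557, 0.2013]
eef_rot: [-180.0, -0.1, -19.4]
contact_force: [0.4, -0.4, -1.1]
gripper_width: 0.0368
grip_force: 30.2
```

Run:
```python
from h import *
go([.5235,.341,.14],2.7)
```

```text
d [-2.073 -9.784  1.531] rot [ 1.000e-02 -1.100e-01 -2.207e+01] mm 405
```

>>> {"method": "drive_tool", "body": {"series": [{"hand": 1, "x": -0.15, "y": -0.7, "z": 0, "wx": 0, "wy": 0, "wz": 0}, {"hand": 1, "x": -0.35, "y": -1.7, "z": 0, "wx": 0, "wy": 0, "wz": 0}, {"hand": 1, "x": -0.55, "y": -2.7, "z": 0, "wx": 0, "wy": 0, "wz": 0}, {"hand": 1, "x": -0.8, "y": -3.7, "z": 0, "wx": 0, "wy": 0, "wz": 0}, {"hand": 1, "x": -1, "y": -4.7, "z": 0, "wx": 0, "wy": 0, "wz": 0}]}}

```text
time_s: 14.25
tcp_pos: [0.4957, 0.1362, 0.1993]
eef_rot: [180.0, -0.0, -19.4]
contact_force: [1.7, 0.4, -1.2]
gripper_width: 0.0366
grip_force: 30.2
```

>>> {"method": "drive_tool", "body": {"series": [{"hand": 1, "x": -0.2, "y": -1, "z": 0, "wx": 0, "wy": 0, "wz": -4}, {"hand": 1, "x": -0.4, "y": -2, "z": 0, "wx": 0, "wy": 0, "wz": -9}, {"hand": 1, "x": -0.6, "y": -3, "z": 0.1, "wx": 0, "wy": 0, "wz": -14}, {"hand": 1, "x": -0.8, "y": -4, "z": 0.4, "wx": 0, "wy": 0, "wz": -19}, {"hand": 1, "x": -1.07, "y": -5.0, "z": 0.9, "wx": 0, "wy": 0, "wz": -22}]}}

```text
time_s: 14.75
tcp_pos: [0.5234, 0.3393, 0.164]
eef_rot: [-180.0, -0.2, 2.7]
contact_force: [0.2, -0.6, -0.3]
gripper_width: 0.0366
grip_force: 30.2
```

>>> {"method": "drive_tool", "body": {"series": [{"hand": 1, "x": 0, "y": 0, "z": 0.4, "wx": 0, "wy": 0, "wz": 0}, {"hand": 1, "x": 0, "y": 0, "z": 0.8, "wx": 0, "wy": 0, "wz": 0}, {"hand": 1, "x": 0, "y": 0, "z": 1, "wx": 0, "wy": 0, "wz": 0}, {"hand": 1, "x": 0, "y": 0, "z": 1, "wx": 0, "wy": 0, "wz": 0}]}}

```text
time_s: 15.15
tcp_pos: [0.522, 0.3354, 0.1213]
eef_rot: [179.8, 0.1, 2.5]
contact_force: [-0.2, -0.2, -0.9]
gripper_width: 0.0367
grip_force: 30.3
```

Run:
```python
from h import *
s=monitor.observe();print(s['tcp_pos'],s['eef_rot'])
go([.526,.341,.026],2.7)
p,d,c=cap('wrist');P=cloud(c,d)
h=cv2.cvtColor(p,cv2.COLOR_RGB2HSV).astype(int)
for z in [(.035,.055)]:
    k=(d>0)&(P[...,2]>z[0])&(P[...,2]<z[1])&(abs(P[...,1]-.341)<.07)&(abs(P[...,0]-.52)<.1)
    q=P[k]; print(k.sum(), np.median(q,0) if len(q) else 0, q.min(0) if len(q) else 0,q.max(0) if len(q) else 0)
p,d,c=cap('top');save('t2.png',p[130:270,60:220].repeat(4,0).repeat(4,1))
```

```text
[0.52201552 0.33537228 0.12134831] [1.79836120e+02 1.11076448e-01 2.49319370e+00]
d [ 0.11  -0.143  2.383] rot [ 0.16  0.11 -0.21] mm 96
1858 [0.58294317 0.34128662 0.04457499] [0.56374776 0.32265061 0.04063312] [0.60049186 0.36007298 0.04970238]
```

View pics/t2.png

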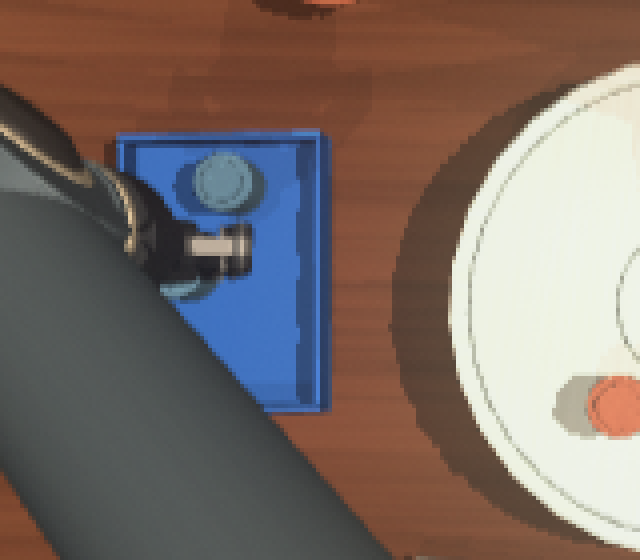

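The picture shows the first blue cup standing in the tray at (222,182), and the second one in the gripper next to it.

>>> {"method": "drive_tool", "body": {"series": [{"hand": 1, "x": 0, "y": -0.1, "z": 0.9, "wx": 0, "wy": 0, "wz": 0}, {"hand": 1, "x": 0, "y": -0.1, "z": 1.8, "wx": 0, "wy": 0, "wz": 0}, {"hand": 1, "x": 0, "y": -0.1, "z": 2.2, "wx": 0, "wy": 0, "wz": 0}, {"hand": 1, "x": 0, "y": -0.1, "z": 2.35, "wx": 0, "wy": 0, "wz": 0}, {"hand": 1, "x": 0, "y": -0.1, "z": 2.35, "wx": 0, "wy": 0, "wz": 0}]}}

```text
time_s: 15.75
tcp_pos: [0.5223, 0.342, 0.029]
eef_rot: [-180.0, -0.0, 2.6]
contact_force: [-0.0, 0.9, 0.1]
gripper_width: 0.0369
grip_force: 30.3
```

>>> {"method": "drive_tool", "body": {"series": [{"hand": 1, "x": 0, "y": 0, "z": 0.05, "wx": 0, "wy": 0, "wz": 0}, {"hand": 1, "x": 0, "y": 0, "z": 0.05, "wx": 0, "wy": 0, "wz": 0}]}}

```text
time_s: 15.95
tcp_pos: [0.5227, 0.3426, 0.028]
eef_rot: [-179.9, -0.1, 2.6]
contact_force: [0.5, -0.6, 0.3]
gripper_width: 0.0371
grip_force: 30.3
```

>>> {"method": "drive_tool", "body": {"series": [{"hand": 1, "x": 0, "y": 0, "z": 0.1, "wx": 0, "wy": 0, "wz": 0}, {"hand": 1, "x": 0, "y": 0, "z": 0.1, "wx": 0, "wy": 0, "wz": 0}]}}

```text
time_s: 16.15
tcp_pos: [0.5219, 0.3419, 0.0227]
eef_rot: [180.0, -0.0, 2.6]
contact_force: [-0.1, -0.1, -0.8]
gripper_width: 0.037
grip_force: 30.3
```

>>> {"method": "drive_tool", "body": {"series": [{"hand": 1, "x": 0, "y": 0, "z": 0.06, "wx": 0, "wy": 0, "wz": 0}, {"hand": 1, "x": 0, "y": 0, "z": 0.06, "wx": 0, "wy": 0, "wz": 0}]}}

```text
time_s: 16.35
tcp_pos: [0.5221, 0.3421, 0.0216]
eef_rot: [180.0, -0.0, 2.6]
contact_force: [-1.3, -2.0, 8.2]
gripper_width: 0.0367
grip_force: 31.1
```

>>> {"method": "drive_tool", "body": {"series": [{"hand": -0.25, "x": 0, "y": 0, "z": 0, "wx": 0, "wy": 0, "wz": 0}, {"hand": -0.25, "x": 0, "y": 0, "z": 0, "wx": 0, "wy": 0, "wz": 0}, {"hand": -0.25, "x": 0, "y": 0, "z": 0, "wx": 0, "wy": 0, "wz": 0}, {"hand": -0.25, "x": 0, "y": 0, "z": -0.3, "wx": 0, "wy": 0, "wz": 0}, {"hand": -0.25, "x": 0, "y": 0, "z": -1.2, "wx": 0, "wy": 0, "wz": 0}]}}

```text
time_s: 16.85
tcp_pos: [0.5199, 0.3402, 0.0659]
eef_rot: [179.8, 0.4, 2.7]
contact_force: [-0.1, 0.7, -0.1]
gripper_width: 0.0534
grip_force: 0.0
```

>>> {"method": "drive_tool", "body": {"series": [{"hand": -0.4, "x": 0, "y": 0.5, "z": -1, "wx": 0, "wy": 0, "wz": 0}, {"hand": -0.4, "x": 0, "y": 1.2, "z": -2, "wx": 0, "wy": 0, "wz": 0}, {"hand": -0.4, "x": -0.3, "y": 2, "z": -2.8, "wx": 0, "wy": 0, "wz": 0}, {"hand": -0.4, "x": -0.6, "y": 3, "z": -3.1, "wx": 0, "wy": 0, "wz": 0}, {"hand": -0.4, "x": -1, "y": 4, "z": -3.1, "wx": 0, "wy": 0, "wz": 0}]}}

```text
time_s: 17.35
tcp_pos: [0.4905, 0.1801, 0.1955]
eef_rot: [-179.9, -0.4, 2.7]
contact_force: [0.8, -1.3, -0.2]
gripper_width: 0.0599
grip_force: 0.0
```

Run:
```python
from h import *
cups(('scene','wrist')); lever('scene')
go([.431,-.004,.18],0); s=monitor.observe();print(s['tcp_pos'],s['joint_positions'])
```

```text
scene brown c [0.447 0.081] r 0.0206 med [0.451 0.079] z 0.113
scene white c [ 0.43  -0.005] r 0.0205 med [ 0.436 -0.004] z 0.113
scene white c [0.515 0.031] r 0.0202 med [0.52 0.03] z 0.113
wrist white c [0.518 0.036] r 0.0194 med [0.52 0.04] z 0.112
wrist brown c [0.448 0.084] r 0.0195 med [0.454 0.085] z 0.112
wrist blue c [0.432 0.001] r 0.0192 med [0.436 0.006] z 0.112
scene lever angle by slope 0.505 n 285 zmax 0.18030149227236003
d [-1.637  4.466  0.334] rot [ 0.11 -0.06  2.36] mm 191
[0.48905784 0.17722449 0.19309941] [   1.06218209   17.53378843  -31.09566549  109.88597104   11.04209655
   55.47149677 -122.79188028]
```

>>> {"method": "drive_tool", "body": {"series": [{"hand": -0.4, "x": -0.3, "y": 0.9, "z": 0, "wx": 0, "wy": 0, "wz": 0.5}, {"hand": -0.4, "x": -0.65, "y": 1.8, "z": 0.1, "wx": 0, "wy": 0, "wz": 1}, {"hand": -0.4, "x": -1, "y": 2.8, "z": 0.2, "wx": 0, "wy": 0, "wz": 2}, {"hand": -0.4, "x": -1.3, "y": 3.7, "z": 0.3, "wx": 0, "wy": 0, "wz": 2.4}, {"hand": -0.4, "x": -1.58, "y": 4.45, "z": 0.4, "wx": 0, "wy": 0, "wz": 2.4}]}}

```text
time_s: 18.0
tcp_pos: [0.4344, -0.001, 0.1765]
eef_rot: [-180.0, -0.1, 0.3]
contact_force: [0.1, -0.7, -0.9]
gripper_width: 0.06
grip_force: 0.0
```

>>> {"method": "drive_tool", "body": {"series": [{"hand": -0.4, "x": 0, "y": 0, "z": 0.3, "wx": 0, "wy": 0, "wz": 0}, {"hand": -0.4, "x": 0, "y": 0, "z": 0.6, "wx": 0, "wy": 0, "wz": 0}, {"hand": -0.4, "x": 0, "y": 0, "z": 0.6, "wx": 0, "wy": 0, "wz": 0}]}}

```text
time_s: 18.3
tcp_pos: [0.4338, 0.0014, 0.1509]
eef_rot: [-179.9, 0.2, 0.4]
contact_force: [0.2, 0.3, 0.1]
gripper_width: 0.0595
grip_force: 0.0
```

Run:
```python
from h import *
cups(('wrist',))
go([.433,-.004,.0865],0); s=monitor.observe();print(s['tcp_pos'],s['eef_rot'])
```

```text
wrist white c [0.517 0.032] r 0.0191 med [0.518 0.031] z 0.114
wrist brown c [0.448 0.081] r 0.0193 med [0.451 0.078] z 0.113
wrist blue c [ 0.432 -0.002] r 0.019 med [ 0.435 -0.002] z 0.114
d [-0.031  0.139  1.626] rot [-0.06  0.09  0.43] mm 65
[0.43430695 0.00149146 0.1515284 ] [-1.79936491e+02  9.09861201e-02  4.33362199e-01]
```

>>> {"method": "drive_tool", "body": {"series": [{"hand": -0.4, "x": -0.02, "y": 0.12, "z": 0.5, "wx": 0, "wy": 0, "wz": 0}, {"hand": -0.4, "x": -0.02, "y": 0.12, "z": 1, "wx": 0, "wy": 0, "wz": 0}, {"hand": -0.4, "x": -0.02, "y": 0.12, "z": 1.4, "wx": 0, "wy": 0, "wz": 0}, {"hand": -0.4, "x": -0.02, "y": 0.12, "z": 1.55, "wx": 0, "wy": 0, "wz": 0}, {"hand": -0.4, "x": -0.02, "y": 0.12, "z": 1.55, "wx": 0, "wy": 0, "wz": 0}]}}

```text
time_s: 18.85
tcp_pos: [0.4336, -0.0041, 0.0899]
eef_rot: [-180.0, 0.1, 0.4]
contact_force: [-0.1, -0.1, 0.1]
gripper_width: 0.0598
grip_force: 0.0
```

>>> {"method": "drive_tool", "body": {"series": [{"hand": 1, "x": 0, "y": 0, "z": 0, "wx": 0, "wy": 0, "wz": 0}, {"hand": 1, "x": 0, "y": 0, "z": 0, "wx": 0, "wy": 0, "wz": 0}, {"hand": 1, "x": 0, "y": 0, "z": 0, "wx": 0, "wy": 0, "wz": 0}, {"hand": 1, "x": 0, "y": 0, "z": 0, "wx": 0, "wy": 0, "wz": 0}]}}

```text
time_s: 19.25
tcp_pos: [0.4345, -0.0048, 0.0912]
eef_rot: [-180.0, -0.1, 0.2]
contact_force: [-0.3, 2.5, 6.3]
gripper_width: 0.0366
grip_force: 30.3
```

>>> {"method": "drive_tool", "body": {"series": [{"hand": 1, "x": 0, "y": 0, "z": -0.3, "wx": 0, "wy": 0, "wz": 0}, {"hand": 1, "x": 0, "y": 0, "z": -1, "wx": 0, "wy": 0, "wz": 0}, {"hand": 1, "x": 0, "y": 0, "z": -2, "wx": 0, "wy": 0, "wz": 0}, {"hand": 1, "x": 0, "y": 0, "z": -2.7, "wx": 0, "wy": 0, "wz": 0}]}}

```text
time_s: 19.65
tcp_pos: [0.4338, -0.0052, 0.2008]
eef_rot: [180.0, -0.1, 0.2]
contact_force: [1.4, 0.6, -0.8]
gripper_width: 0.0371
grip_force: 30.3
```

Run:
```python
from h import *
go([.466,.3385,.14],2.7)
```

```text
d [ 0.839 -8.59   1.519] rot [ 0.01 -0.11 -2.47] mm 351
```

>>> {"method": "drive_tool", "body": {"series": [{"hand": 1, "x": 0.1, "y": -0.7, "z": 0, "wx": 0, "wy": 0, "wz": 0}, {"hand": 1, "x": 0.2, "y": -1.7, "z": 0, "wx": 0, "wy": 0, "wz": 0}, {"hand": 1, "x": 0.3, "y": -2.7, "z": 0, "wx": 0, "wy": 0, "wz": 0}, {"hand": 1, "x": 0.4, "y": -3.7, "z": 0, "wx": 0, "wy": 0, "wz": 0}, {"hand": 1, "x": 0.5, "y": -4.7, "z": 0, "wx": 0, "wy": 0, "wz": 0}]}}

```text
time_s: 20.15
tcp_pos: [0.4526, 0.1838, 0.1988]
eef_rot: [180.0, -0.0, 0.2]
contact_force: [1.5, 0.7, -0.9]
gripper_width: 0.0372
grip_force: 30.4
```

>>> {"method": "drive_tool", "body": {"series": [{"hand": 1, "x": 0.1, "y": -1, "z": 0, "wx": 0, "wy": 0, "wz": 0}, {"hand": 1, "x": 0.2, "y": -2, "z": 0, "wx": 0, "wy": 0, "wz": 0}, {"hand": 1, "x": 0.34, "y": -3, "z": 0.3, "wx": 0, "wy": 0, "wz": -1.5}, {"hand": 1, "x": 0.34, "y": -3.7, "z": 1, "wx": 0, "wy": 0, "wz": -2.5}, {"hand": 1, "x": 0.34, "y": -3.9, "z": 1.8, "wx": 0, "wy": 0, "wz": -2.5}]}}

```text
time_s: 20.65
tcp_pos: [0.4655, 0.3433, 0.127]
eef_rot: [-179.8, -0.1, 3.0]
contact_force: [0.5, -0.3, -1.6]
gripper_width: 0.0364
grip_force: 30.4
```

>>> {"method": "drive_tool", "body": {"series": [{"hand": 1, "x": 0, "y": 0, "z": 0.2, "wx": 0, "wy": 0, "wz": 0}, {"hand": 1, "x": 0, "y": 0, "z": 0.2, "wx": 0, "wy": 0, "wz": 0}, {"hand": 1, "x": 0, "y": 0, "z": 0.2, "wx": 0, "wy": 0, "wz": 0}]}}

```text
time_s: 20.95
tcp_pos: [0.4667, 0.3381, 0.1195]
eef_rot: [180.0, -0.1, 2.6]
contact_force: [0.1, 0.2, -1.0]
gripper_width: 0.0369
grip_force: 30.4
```

Run:
```python
from h import *
s=monitor.observe();print(s['tcp_pos'])
go([.466,.3385,.0275],2.7)
```

```text
[0.46674425 0.33806904 0.11947576]
d [-0.022 -0.012  2.299] rot [ 0.   -0.09 -0.06] mm 92
```

>>> {"method": "drive_tool", "body": {"series": [{"hand": 1, "x": 0, "y": 0, "z": 0.9, "wx": 0, "wy": 0, "wz": 0}, {"hand": 1, "x": 0, "y": 0, "z": 1.7, "wx": 0, "wy": 0, "wz": 0}, {"hand": 1, "x": 0, "y": 0, "z": 2.1, "wx": 0, "wy": 0, "wz": 0}, {"hand": 1, "x": 0, "y": 0, "z": 2.3, "wx": 0, "wy": 0, "wz": 0}, {"hand": 1, "x": 0, "y": 0, "z": 2.3, "wx": 0, "wy": 0, "wz": 0}]}}

```text
time_s: 21.45
tcp_pos: [0.4665, 0.3385, 0.0269]
eef_rot: [180.0, -0.1, 2.7]
contact_force: [-0.3, 0.2, -0.7]
gripper_width: 0.0366
grip_force: 30.4
```

>>> {"method": "drive_tool", "body": {"series": [{"hand": 1, "x": 0, "y": 0, "z": 0.1, "wx": 0, "wy": 0, "wz": 0}, {"hand": 1, "x": 0, "y": 0, "z": 0.1, "wx": 0, "wy": 0, "wz": 0}]}}

```text
time_s: 21.65
tcp_pos: [0.4664, 0.3392, 0.0232]
eef_rot: [-180.0, -0.1, 2.7]
contact_force: [0.4, 0.0, -1.9]
gripper_width: 0.0368
grip_force: 30.4
```

>>> {"method": "drive_tool", "body": {"series": [{"hand": 1, "x": 0, "y": 0, "z": 0.05, "wx": 0, "wy": 0, "wz": 0}, {"hand": 1, "x": 0, "y": 0, "z": 0.05, "wx": 0, "wy": 0, "wz": 0}]}}

```text
time_s: 21.85
tcp_pos: [0.4664, 0.3394, 0.0213]
eef_rot: [-180.0, -0.1, 2.7]
contact_force: [0.6, -0.8, 4.6]
gripper_width: 0.0366
grip_force: 30.8
```

>>> {"method": "drive_tool", "body": {"series": [{"hand": -0.25, "x": 0, "y": 0, "z": 0, "wx": 0, "wy": 0, "wz": 0}, {"hand": -0.25, "x": 0, "y": 0, "z": 0, "wx": 0, "wy": 0, "wz": 0}, {"hand": -0.25, "x": 0, "y": 0, "z": 0, "wx": 0, "wy": 0, "wz": 0}, {"hand": -0.25, "x": 0, "y": 0, "z": -0.3, "wx": 0, "wy": 0, "wz": 0}, {"hand": -0.25, "x": 0, "y": 0, "z": -1.2, "wx": 0, "wy": 0, "wz": 0}]}}

```text
time_s: 22.35
tcp_pos: [0.4639, 0.3372, 0.0664]
eef_rot: [179.8, 0.3, 2.8]
contact_force: [-0.0, -0.0, 0.6]
gripper_width: 0.0533
grip_force: 0.0
```

>>> {"method": "drive_tool", "body": {"series": [{"hand": -0.4, "x": 0, "y": 0.5, "z": -1, "wx": 0, "wy": 0, "wz": 0}, {"hand": -0.4, "x": 0, "y": 1.2, "z": -2, "wx": 0, "wy": 0, "wz": 0}, {"hand": -0.4, "x": 0, "y": 2, "z": -2.8, "wx": 0, "wy": 0, "wz": 0}, {"hand": -0.4, "x": 0, "y": 3, "z": -3.1, "wx": 0, "wy": 0, "wz": 0}, {"hand": -0.4, "x": 0, "y": 4, "z": -3.1, "wx": 0, "wy": 0, "wz": 0}]}}

```text
time_s: 22.85
tcp_pos: [0.4746, 0.1789, 0.1955]
eef_rot: [-179.9, -0.3, 2.8]
contact_force: [1.0, -0.1, -1.2]
gripper_width: 0.06
grip_force: 0.0
```

Run:
```python
from h import *
cups(('scene','wrist')); lever('scene')
go([.447,.079,.165],0); s=monitor.observe();print(s['tcp_pos'],s['joint_positions'])
```

```text
scene brown c [0.447 0.08 ] r 0.02 med [0.452 0.078] z 0.113
scene white c [0.516 0.032] r 0.02 med [0.52 0.03] z 0.113
wrist white c [0.516 0.036] r 0.0192 med [0.518 0.04 ] z 0.112
wrist brown c [0.447 0.084] r 0.0193 med [0.451 0.087] z 0.112
scene lever angle by slope 0.514 n 287 zmax 0.18132003976735667
d [-0.774  2.395  0.703] rot [ 0.08 -0.07  2.41] mm 105
[0.47387521 0.17604426 0.19302833] [   2.8244127    16.50107242  -33.43426883  111.59829577   11.14421946
   55.00971061 -123.5457566 ]
```

>>> {"method": "drive_tool", "body": {"series": [{"hand": -0.4, "x": -0.25, "y": 0.8, "z": 0.2, "wx": 0, "wy": 0, "wz": 1}, {"hand": -0.4, "x": -0.5, "y": 1.6, "z": 0.4, "wx": 0, "wy": 0, "wz": 2}, {"hand": -0.4, "x": -0.77, "y": 2.4, "z": 0.7, "wx": 0, "wy": 0, "wz": 2.4}, {"hand": -0.4, "x": -0.77, "y": 2.4, "z": 0.9, "wx": 0, "wy": 0, "wz": 2.4}, {"hand": -0.4, "x": -0.77, "y": 2.4, "z": 0.9, "wx": 0, "wy": 0, "wz": 2.4}]}}

```text
time_s: 23.5
tcp_pos: [0.4465, 0.0824, 0.1557]
eef_rot: [-180.0, 0.1, 0.4]
contact_force: [0.3, 0.1, -0.8]
gripper_width: 0.0599
grip_force: 0.0
```

Run:
```python
from h import *
cups(('wrist',))
go([.447,.079,.0885],0)
```

```text
wrist white c [0.518 0.033] r 0.019 med [0.518 0.035] z 0.114
wrist brown c [0.448 0.082] r 0.019 med [0.452 0.082] z 0.113
d [-0.007  0.11   1.696] rot [-0.06  0.    0.45] mm 68
```

>>> {"method": "drive_tool", "body": {"series": [{"hand": -0.4, "x": 0, "y": 0.08, "z": 0.5, "wx": 0, "wy": 0, "wz": 0}, {"hand": -0.4, "x": 0, "y": 0.08, "z": 1, "wx": 0, "wy": 0, "wz": 0}, {"hand": -0.4, "x": 0, "y": 0.08, "z": 1.4, "wx": 0, "wy": 0, "wz": 0}, {"hand": -0.4, "x": 0, "y": 0.08, "z": 1.65, "wx": 0, "wy": 0, "wz": 0}, {"hand": -0.4, "x": 0, "y": 0.08, "z": 1.65, "wx": 0, "wy": 0, "wz": 0}]}}

```text
time_s: 24.05
tcp_pos: [0.4469, 0.0799, 0.0896]
eef_rot: [-180.0, 0.1, 0.5]
contact_force: [-0.4, -0.1, 0.8]
gripper_width: 0.0595
grip_force: 0.0
```

>>> {"method": "drive_tool", "body": {"series": [{"hand": 1, "x": 0, "y": 0, "z": 0, "wx": 0, "wy": 0, "wz": 0}, {"hand": 1, "x": 0, "y": 0, "z": 0, "wx": 0, "wy": 0, "wz": 0}, {"hand": 1, "x": 0, "y": 0, "z": 0, "wx": 0, "wy": 0, "wz": 0}, {"hand": 1, "x": 0, "y": 0, "z": 0, "wx": 0, "wy": 0, "wz": 0}]}}

```text
time_s: 24.45
tcp_pos: [0.4482, 0.0792, 0.0912]
eef_rot: [-180.0, -0.1, 0.3]
contact_force: [-0.0, 1.8, 5.5]
gripper_width: 0.0369
grip_force: 30.4
```

>>> {"method": "drive_tool", "body": {"series": [{"hand": 1, "x": 0, "y": 0, "z": -0.3, "wx": 0, "wy": 0, "wz": 0}, {"hand": 1, "x": 0, "y": 0, "z": -1, "wx": 0, "wy": 0, "wz": 0}, {"hand": 1, "x": 0, "y": 0, "z": -2, "wx": 0, "wy": 0, "wz": 0}, {"hand": 1, "x": 0, "y": 0, "z": -3, "wx": 0, "wy": 0, "wz": 0}, {"hand": 1, "x": 0, "y": 0, "z": -4.2, "wx": 0, "wy": 0, "wz": 0}]}}

```text
time_s: 24.95
tcp_pos: [0.4457, 0.078, 0.2595]
eef_rot: [180.0, 0.1, 0.3]
contact_force: [1.6, 0.1, -0.8]
gripper_width: 0.0372
grip_force: 30.3
```

Run:
```python
from h import *
go([.4617,-.365,.25],3.5); print(monitor.observe()['joint_positions'])
```

```text
d [ 0.333 11.077  0.243] rot [ 0.03  0.15 -3.16] mm 443
[  15.08138595    6.53301769  -32.55634813  112.92383804    3.97398367
   61.77106233 -108.85571674]
```

>>> {"method": "drive_tool", "body": {"series": [{"hand": 1, "x": 0, "y": 0.7, "z": 0, "wx": 0, "wy": 0, "wz": 0}, {"hand": 1, "x": 0.1, "y": 1.8, "z": 0, "wx": 0, "wy": 0, "wz": 0}, {"hand": 1, "x": 0.1, "y": 2.9, "z": 0, "wx": 0, "wy": 0, "wz": 0}, {"hand": 1, "x": 0.1, "y": 4, "z": 0, "wx": 0, "wy": 0, "wz": 0}, {"hand": 1, "x": 0.2, "y": 5.1, "z": 0, "wx": 0, "wy": 0, "wz": 0}]}}

```text
time_s: 25.45
tcp_pos: [0.4552, -0.1272, 0.2589]
eef_rot: [180.0, 0.0, 0.3]
contact_force: [1.6, -0.3, -0.8]
gripper_width: 0.0364
grip_force: 30.3
```

>>> {"method": "drive_tool", "body": {"series": [{"hand": 1, "x": 0, "y": 1.1, "z": 0, "wx": 0, "wy": 0, "wz": 0}, {"hand": 1, "x": 0, "y": 2.2, "z": 0, "wx": 0, "wy": 0, "wz": 0}, {"hand": 1, "x": 0.1, "y": 3.3, "z": 0, "wx": 0, "wy": 0, "wz": -1}, {"hand": 1, "x": 0.1, "y": 4.4, "z": 0, "wx": 0, "wy": 0, "wz": -2}, {"hand": 1, "x": 0.1, "y": 5.4, "z": 0.2, "wx": 0, "wy": 0, "wz": -3.2}]}}

```text
time_s: 25.95
tcp_pos: [0.4613, -0.3439, 0.2517]
eef_rot: [179.9, -0.1, 3.5]
contact_force: [1.3, -1.0, -0.9]
gripper_width: 0.037
grip_force: 30.3
```

Run:
```python
from h import *
go([.4617,-.365,.12],3.5);s=monitor.observe();print(s['tcp_pos'],s['eef_rot'],s['joint_positions'])
```

```text
d [-0.027  0.521  3.292] rot [ 0.09 -0.09  0.02] mm 133
[ 0.46129482 -0.34393879  0.25166328] [ 1.79913233e+02 -8.87470558e-02  3.51784386e+00] [ 43.88459295  17.25812551 -14.28673815  99.80324091   4.72225197
  63.39779515 -58.3752587 ]
```

>>> {"method": "drive_tool", "body": {"series": [{"hand": 1, "x": 0, "y": 0.3, "z": 0.8, "wx": 0, "wy": 0, "wz": 0}, {"hand": 1, "x": 0, "y": 0.5, "z": 1.8, "wx": 0, "wy": 0, "wz": 0}, {"hand": 1, "x": 0, "y": 0.5, "z": 2.8, "wx": 0, "wy": 0, "wz": 0}, {"hand": 1, "x": 0, "y": 0.5, "z": 3.8, "wx": 0, "wy": 0, "wz": 0}, {"hand": 1, "x": 0, "y": 0.5, "z": 4.8, "wx": 0, "wy": 0, "wz": 0}]}}

```text
time_s: 26.45
tcp_pos: [0.4623, -0.3616, 0.0574]
eef_rot: [-180.0, -0.0, 3.5]
contact_force: [0.8, -0.4, -1.3]
gripper_width: 0.0369
grip_force: 30.3
```

>>> {"method": "drive_tool", "body": {"series": [{"hand": 1, "x": 0, "y": 0, "z": 0.3, "wx": 0, "wy": 0, "wz": 0}, {"hand": 1, "x": 0, "y": 0, "z": 0.5, "wx": 0, "wy": 0, "wz": 0}, {"hand": 1, "x": 0, "y": 0, "z": 0.5, "wx": 0, "wy": 0, "wz": 0}, {"hand": 1, "x": 0, "y": 0, "z": 0.5, "wx": 0, "wy": 0, "wz": 0}]}}

```text
time_s: 26.85
tcp_pos: [0.4641, -0.3622, 0.0401]
eef_rot: [179.9, -0.2, 3.5]
contact_force: [-0.4, -0.0, -0.9]
gripper_width: 0.0369
grip_force: 30.4
```

>>> {"method": "drive_tool", "body": {"series": [{"hand": 1, "x": 0, "y": 0, "z": 0.25, "wx": 0, "wy": 0, "wz": 0}, {"hand": 1, "x": 0, "y": 0, "z": 0.35, "wx": 0, "wy": 0, "wz": 0}, {"hand": 1, "x": 0, "y": 0, "z": 0.35, "wx": 0, "wy": 0, "wz": 0}]}}

```text
time_s: 27.15
tcp_pos: [0.4625, -0.3611, 0.0238]
eef_rot: [-180.0, 0.0, 3.5]
contact_force: [-0.7, -0.1, -0.5]
gripper_width: 0.0368
grip_force: 30.4
```

>>> {"method": "drive_tool", "body": {"series": [{"hand": 1, "x": 0, "y": 0, "z": 0.08, "wx": 0, "wy": 0, "wz": 0}, {"hand": 1, "x": 0, "y": 0, "z": 0.08, "wx": 0, "wy": 0, "wz": 0}]}}

```text
time_s: 27.35
tcp_pos: [0.4632, -0.3615, 0.0213]
eef_rot: [180.0, -0.0, 3.5]
contact_force: [0.5, -1.1, 1.2]
gripper_width: 0.0368
grip_force: 30.4
```

>>> {"method": "drive_tool", "body": {"series": [{"hand": -0.25, "x": 0, "y": 0, "z": 0, "wx": 0, "wy": 0, "wz": 0}, {"hand": -0.25, "x": 0, "y": 0, "z": 0, "wx": 0, "wy": 0, "wz": 0}, {"hand": -0.25, "x": 0, "y": 0, "z": 0, "wx": 0, "wy": 0, "wz": 0}, {"hand": -0.25, "x": 0, "y": 0, "z": -0.3, "wx": 0, "wy": 0, "wz": 0}, {"hand": -0.25, "x": 0, "y": 0, "z": -1.2, "wx": 0, "wy": 0, "wz": 0}]}}

```text
time_s: 27.85
tcp_pos: [0.4608, -0.3599, 0.0672]
eef_rot: [-179.7, 0.3, 3.6]
contact_force: [0.3, -1.0, -0.5]
gripper_width: 0.0534
grip_force: 0.0
```

>>> {"method": "drive_tool", "body": {"series": [{"hand": 1, "x": 0, "y": 0, "z": -1, "wx": 0, "wy": 0, "wz": 0}, {"hand": 1, "x": 0, "y": 0, "z": -2, "wx": 0, "wy": 0, "wz": 0}, {"hand": 1, "x": 0, "y": 0, "z": -3, "wx": 0, "wy": 0, "wz": 0}, {"hand": 1, "x": 0.5, "y": 0.5, "z": -4, "wx": 0, "wy": 0, "wz": 0}, {"hand": 1, "x": 1, "y": 1.0, "z": -4.5, "wx": 0, "wy": 0, "wz": 0}]}}

```text
time_s: 28.35
tcp_pos: [0.5068, -0.3997, 0.2552]
eef_rot: [179.7, -0.3, 3.6]
contact_force: [0.8, -0.5, -0.6]
gripper_width: -0.0002
grip_force: 0.0
```

Run:
```python
from h import *
lever('scene')
p,d,c=cap('top');P=cloud(c,d);save('t3.png',cv2.resize(p[90:280,80:460],None,fx=2,fy=2))
for y,n in((.341,'b'),(-.365,'r')):
    k=(d>0)&(P[...,2]>.036)&(P[...,2]<.06)&(abs(P[...,1]-y)<.07)&(P[...,0]>.37)&(P[...,0]<.62)
    nn,l,st,ce=cv2.connectedComponentsWithStats(k.astype(np.uint8),connectivity=4)
    for i in range(1,nn):
        if st[i,4]>40: print(n,st[i,4],np.round(cv2.minEnclosingCircle(P[l==i][:,:2].astype(np.float32))[0],3),np.round(np.median(P[l==i][:,2]),3))
h=cv2.cvtColor(p,cv2.COLOR_RGB2HSV).astype(int)
k=(d>0)&(P[...,2]>.128)&(P[...,2]<.145)&(h[...,0]>20)&(h[...,0]<36)&(h[...,1]>150)&(abs(P[...,0]-.6)<.04)&(abs(P[...,1]+.19)<.04)
print('button',k.sum(),P[k].mean(0) if k.any() else 0)
go([.6,-.19,.2],0);print(monitor.observe()['tcp_pos'])
```

```text
scene lever angle by slope 0.509 n 280 zmax 0.18109032295356497
b 175 [0.58  0.337] 0.042
b 177 [0.519 0.34 ] 0.043
b 181 [0.462 0.338] 0.043
r 174 [ 0.461 -0.361] 0.044
button 6 [ 0.5960254  -0.18279858  0.1353465 ]
d [ 2.587 -5.153  1.341] rot [ 0.36 -0.49  3.48] mm 237
[ 0.508763   -0.40169764  0.25413299]
```

View pics/t3.png

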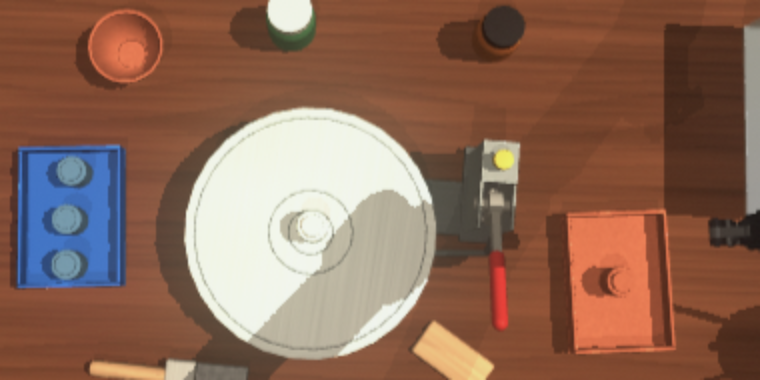

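The picture shows three blue cups standing apart in the blue tray at (70,170), (67,220) and (67,265). The red-brown cup is in its tray at (617,282), the white cup is still at the middle, and the lever is still up. Next is the button.

>>> {"method": "drive_tool", "body": {"series": [{"hand": 1, "x": 0.5, "y": -1, "z": 0, "wx": 0, "wy": 0, "wz": 0}, {"hand": 1, "x": 1, "y": -2, "z": 0, "wx": 0, "wy": 0, "wz": 0}, {"hand": 1, "x": 1.5, "y": -3, "z": 0, "wx": 0, "wy": 0, "wz": 1}, {"hand": 1, "x": 2, "y": -4, "z": 0.3, "wx": 0, "wy": 0, "wz": 2}, {"hand": 1, "x": 2.5, "y": -5, "z": 0.8, "wx": 0, "wy": 0, "wz": 3.5}]}}

```text
time_s: 28.95
tcp_pos: [0.5933, -0.1912, 0.2181]
eef_rot: [180.0, -0.1, -0.0]
contact_force: [0.9, 0.1, -0.4]
gripper_width: -0.0001
grip_force: 0.0
```

>>> {"method": "drive_tool", "body": {"series": [{"hand": 1, "x": 0, "y": 0, "z": 0.3, "wx": 0, "wy": 0, "wz": 0}, {"hand": 1, "x": 0, "y": 0, "z": 0.5, "wx": 0, "wy": 0, "wz": 0}, {"hand": 1, "x": 0, "y": 0, "z": 0.5, "wx": 0, "wy": 0, "wz": 0}]}}

```text
time_s: 29.25
tcp_pos: [0.591, -0.1943, 0.1956]
eef_rot: [180.0, 0.2, -0.1]
contact_force: [-0.1, -0.1, -0.3]
gripper_width: -0.0002
grip_force: 0.0
```

Run:
```python
from h import *
p,d,c=cap('wrist');P=cloud(c,d)
h=cv2.cvtColor(p,cv2.COLOR_RGB2HSV).astype(int)
k=(d>0)&(P[...,2]>.128)&(P[...,2]<.145)&(h[...,0]>15)&(h[...,0]<40)&(h[...,1]>100)&(abs(P[...,0]-.6)<.04)&(abs(P[...,1]+.19)<.04)
print('button',k.sum(),cv2.minEnclosingCircle(P[k][:,:2].astype(np.float32)) if k.any() else 0, np.median(P[k],0))
go([.601,-.192,.14],0);print(monitor.observe()['tcp_pos'])
```

```text
button 763 ((0.6013858318328857, -0.19092126190662384), 0.01191627699881792) [ 0.60224744 -0.19077129  0.13698114]
d [ 0.238 -0.074  1.414] rot [ 0.04  0.1  -0.12] mm 57
[ 0.59156006 -0.19491753  0.19658499]
```

>>> {"method": "drive_tool", "body": {"series": [{"hand": 1, "x": 0.23, "y": -0.08, "z": 0.3, "wx": 0, "wy": 0, "wz": 0}, {"hand": 1, "x": 0.23, "y": -0.08, "z": 0.8, "wx": 0, "wy": 0, "wz": 0}, {"hand": 1, "x": 0.23, "y": -0.08, "z": 1.2, "wx": 0, "wy": 0, "wz": 0}, {"hand": 1, "x": 0.23, "y": -0.08, "z": 1.35, "wx": 0, "wy": 0, "wz": 0}, {"hand": 1, "x": 0.23, "y": -0.08, "z": 1.35, "wx": 0, "wy": 0, "wz": 0}]}}

```text
time_s: 29.8
tcp_pos: [0.6017, -0.1903, 0.1421]
eef_rot: [-180.0, 0.1, -0.0]
contact_force: [-0.1, -0.4, 0.6]
gripper_width: -0.0003
grip_force: 0.0
```

>>> {"method": "drive_tool", "body": {"series": [{"hand": 1, "x": 0, "y": 0, "z": 0.1, "wx": 0, "wy": 0, "wz": 0}, {"hand": 1, "x": 0, "y": 0, "z": 0.2, "wx": 0, "wy": 0, "wz": 0}, {"hand": 1, "x": 0, "y": 0, "z": 0.3, "wx": 0, "wy": 0, "wz": 0}, {"hand": 1, "x": 0, "y": 0, "z": 0.4, "wx": 0, "wy": 0, "wz": 0}, {"hand": 1, "x": 0, "y": 0, "z": 0.4, "wx": 0, "wy": 0, "wz": 0}]}}

```text
time_s: 30.3
tcp_pos: [0.6025, -0.19, 0.1272]
eef_rot: [180.0, -0.1, 0.0]
contact_force: [-0.6, 0.4, 2.5]
gripper_width: -0.0001
grip_force: 1.4
```

>>> {"method": "drive_tool", "body": {"series": [{"hand": 1, "x": 0, "y": 0, "z": 0.07, "wx": 0, "wy": 0, "wz": 0}, {"hand": 1, "x": 0, "y": 0, "z": 0.14, "wx": 0, "wy": 0, "wz": 0}, {"hand": 1, "x": 0, "y": 0, "z": 0.14, "wx": 0, "wy": 0, "wz": 0}, {"hand": 1, "x": 0, "y": 0, "z": 0.14, "wx": 0, "wy": 0, "wz": 0}]}}

```text
time_s: 30.7
tcp_pos: [0.6026, -0.1899, 0.1248]
eef_rot: [179.9, -0.1, 0.0]
contact_force: [-5.3, 1.7, 18.6]
gripper_width: -0.0003
grip_force: 9.1
```

>>> {"method": "drive_tool", "body": {"series": [{"hand": 1, "x": 0, "y": 0, "z": 0, "wx": 0, "wy": 0, "wz": 0}, {"hand": 1, "x": 0, "y": 0, "z": 0, "wx": 0, "wy": 0, "wz": 0}, {"hand": 1, "x": 0, "y": 0, "z": 0, "wx": 0, "wy": 0, "wz": 0}, {"hand": 1, "x": 0, "y": 0, "z": 0, "wx": 0, "wy": 0, "wz": 0}, {"hand": 1, "x": 0, "y": 0, "z": 0, "wx": 0, "wy": 0, "wz": 0}]}}

```text
time_s: 31.2
tcp_pos: [0.6026, -0.19, 0.1249]
eef_rot: [179.9, -0.1, 0.0]
contact_force: [-6.9, 1.0, 18.4]
gripper_width: -0.0002
grip_force: 9.1
```

>>> {"method": "drive_tool", "body": {"series": [{"hand": 1, "x": 0, "y": 0, "z": 0, "wx": 0, "wy": 0, "wz": 0}, {"hand": 1, "x": 0, "y": 0, "z": 0, "wx": 0, "wy": 0, "wz": 0}, {"hand": 1, "x": 0, "y": 0, "z": 0, "wx": 0, "wy": 0, "wz": 0}, {"hand": 1, "x": 0, "y": 0, "z": 0, "wx": 0, "wy": 0, "wz": 0}, {"hand": 1, "x": 0, "y": 0, "z": 0, "wx": 0, "wy": 0, "wz": 0}]}}

```text
time_s: 31.7
tcp_pos: [0.6026, -0.19, 0.1249]
eef_rot: [179.9, -0.1, 0.0]
contact_force: [-6.4, 0.8, 18.0]
gripper_width: 0.0004
grip_force: 9.1
```

>>> {"method": "drive_tool", "body": {"series": [{"hand": 1, "x": 0, "y": 0, "z": 0, "wx": 0, "wy": 0, "wz": 0}, {"hand": 1, "x": 0, "y": 0, "z": 0, "wx": 0, "wy": 0, "wz": 0}, {"hand": 1, "x": 0, "y": 0, "z": 0, "wx": 0, "wy": 0, "wz": 0}, {"hand": 1, "x": 0, "y": 0, "z": 0, "wx": 0, "wy": 0, "wz": 0}, {"hand": 1, "x": 0, "y": 0, "z": 0, "wx": 0, "wy": 0, "wz": 0}]}}

```text
time_s: 32.2
tcp_pos: [0.6026, -0.19, 0.1248]
eef_rot: [179.9, -0.1, 0.0]
contact_force: [-5.1, 0.2, 17.6]
gripper_width: -0.0002
grip_force: 9.1
```

Run:
```python
from h import *
lever('scene')
```

```text
Traceback (most recent call last):
  File "h.py", line 38, in lever
    q=P[k]; f=np.polyfit(q[:,0],q[:,2],1)
              ~~~~~~~~~~^^^^^^^^^^^^^^^^^
TypeError: expected non-empty vector for x
```

The handle can't be found from the scene camera, so I'll look while the button is still held down.

Run:
```python
from h import *
a,_,_=cap('scene');b,_,_=cap('top');save('v4.png',np.hstack([cv2.resize(a[100:290,60:260],(400,380)),cv2.resize(b[120:310,260:460],(400,380))]))
```

```text
(no output)
```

View pics/v4.png

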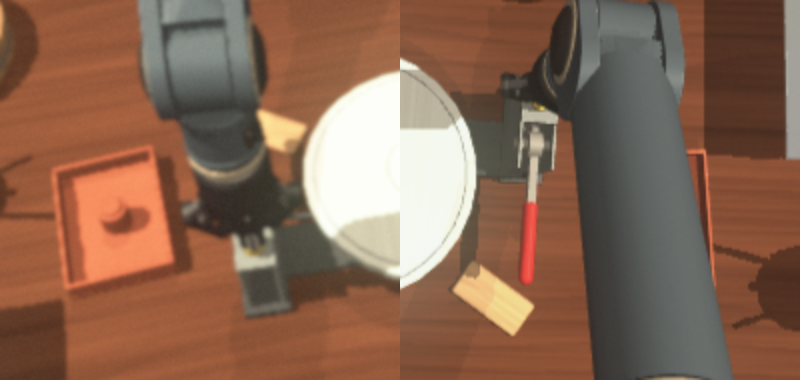

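The top view on the right shows the handle from (530,205) to (527,280), visible beside the arm. I'll measure its angle there.

Run:
```python
from h import *
lever('top')
```

```text
top lever angle by slope -0.009 n 218 zmax 0.10359338571137178
```

The lever is level, so I can let go and retreat straight up.

>>> {"method": "drive_tool", "body": {"series": [{"hand": 1, "x": 0, "y": 0, "z": -0.2, "wx": 0, "wy": 0, "wz": 0}, {"hand": 1, "x": 0, "y": 0, "z": -0.6, "wx": 0, "wy": 0, "wz": 0}, {"hand": 1, "x": 0, "y": 0, "z": -1.4, "wx": 0, "wy": 0, "wz": 0}, {"hand": 1, "x": 0, "y": 0, "z": -2.4, "wx": 0, "wy": 0, "wz": 0}, {"hand": 1, "x": 0, "y": 0, "z": -2.8, "wx": 0, "wy": 0, "wz": 0}]}}

```text
time_s: 32.9
tcp_pos: [0.6034, -0.1898, 0.2377]
eef_rot: [179.9, -0.3, 0.0]
contact_force: [0.4, 0.6, 0.2]
gripper_width: 0.0005
grip_force: 0.0
```

>>> {"method": "drive_tool", "body": {"series": [{"hand": 1, "x": 0, "y": 0, "z": 0, "wx": 0, "wy": 0, "wz": 0}, {"hand": 1, "x": 0, "y": 0, "z": 0, "wx": 0, "wy": 0, "wz": 0}, {"hand": 1, "x": 0, "y": 0, "z": 0, "wx": 0, "wy": 0, "wz": 0}, {"hand": 1, "x": 0, "y": 0, "z": 0, "wx": 0, "wy": 0, "wz": 0}, {"hand": 1, "x": 0, "y": 0, "z": 0, "wx": 0, "wy": 0, "wz": 0}]}}

```text
time_s: 33.4
tcp_pos: [0.6015, -0.1897, 0.2322]
eef_rot: [-180.0, 0.1, 0.0]
contact_force: [0.1, -0.9, 0.2]
gripper_width: 0.0002
grip_force: 0.0
```

Run:
```python
from h import *
lever('top'); cups(('scene',)); print(job.finish_job())
```

```text
top lever angle by slope -0.004 n 224 zmax 0.10298975946242828
scene white c [0.516 0.031] r 0.0197 med [0.52 0.03] z 0.113
the job is handed in; nothing more can be done
None
```

The job is done and handed in at about 33 s: the brake was set to its last notch and held, the three blue cups and one red-brown cup were set in their trays, and the button was then held down until the lever was back level.

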